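# Complete the order on the despatch skid

## Task

Make up the order on the despatch skid: stack the three loose cartons squarely on the carton already standing there, the tallest at the bottom and the flattest on top, all lying flat with long sides parallel and every edge flush with the carton below; set them down without dropping them. Hang the plywood batch board by its hole on the steel peg of the skid's hoop. Leave the bottom carton and everything else on the bench where they are.

Things in the scene. Friction and masses are not known exactly. Their poses are not given: they have to be found in the camera images.
- carton_base: Closed brown cardboard carton, 60 (its x) x 110 (its y) x 64 mm high, 0.75 kg, loose, already standing on the skid's deck: the foot of the column. Origin: centre of its underside, z up.
- carton_tall: The tallest loose carton, plain cardboard, 60 (x) x 110 (y) x 64 mm high, 0.4 to 0.75 kg, lying flat on the bench. Origin: centre of its underside, z up. Grip it across its 60 mm width.
- carton_mid: The middle loose carton, plain cardboard, 60 (x) x 110 (y) x 46 mm high, 0.3 to 0.6 kg, flat on the bench. Origin: centre of its underside, z up.
- carton_flat: The flattest loose carton, plain cardboard, 60 (x) x 110 (y) x 30 mm high, 0.2 to 0.4 kg, flat on the bench. Origin: centre of its underside, z up.
- board: Batch board: loose plain plywood plate standing upright in one of the three slots of the rack, 60 mm wide (x), 9 mm thick (y), 110 mm tall (z), 60 g, with a 24 mm round through-hole along y whose centre is 70 mm above the lower edge and 40 mm below the top edge. Origin: centre of its lower edge. It stands 22 mm deep in its slot and lifts straight out.
- board_hole (a point): Centre of the board's hole, mid-thickness; axes as the board's (hole axis = y).
- skid: Despatch skid, fixed to the bench: plywood deck 150 (x) x 250 (y) mm, its top 30 mm above the bench, on two bearers. At its -y end, 112 mm from the deck's centre, stands a hoop of 16 mm steel tube, 120 mm wide over all in x, its top bar's centre 155 mm above the bench. Origin: under the deck's centre at bench height; the first carton stands near it, its long side along the skid's y.
- peg (a point): Middle of the tag peg's axis: a straight 8 mm steel rod at the middle of the hoop's top bar, pointing outwards along the skid's -y and rising 13 degrees. This point lies 38 mm out from the bar's centre line, 38 mm (horizontally) short of the free tip, 164 mm above the bench; the tip's axis is 9 mm higher. Axes as the skid's. The hung board may lean a little, square to the rising peg.
- rack: Slotted wooden block, fixed, 80 (x) x 150 (y) x 30 mm high, with three 12 mm wide, 22 mm deep slots along x at y = -48, 0 and 48 mm. Origin: centre of its underside. One slot holds the batch board, the others the sample tiles.
- tile_a: Bystander: glazed sample tile without a hole, 72 x 9 x 72 mm, loose, on edge in a slot of the rack. Origin: centre of its lower edge.
- tile_b: Bystander: glazed sample tile without a hole, 72 x 9 x 72 mm, loose, on edge in a slot of the rack. Origin: centre of its lower edge.
- block: Bystander: broken pale stone paving block, about 85 x 82 x 50 mm, loose on the bench. Origin: centre of its underside.
- tin: Bystander: round closed pigment tin, 56 mm diameter, 66 mm high, loose on the bench. Origin: centre of its underside.
Mind the look-alikes: they are no part of the job. Leave any blue look-alike of the carton_mid alone.

How it is judged:
By the outcome, as a careful person would: the job done as asked, in the order asked, and still so for the second after the job is handed in, with the robot touching nothing.
It also fails if it takes over 72 s, if anything falls off the work surface, if the arm or the gripper's body presses on something with over 40 N, if the wrist force passes 120 N, or if a joint passes its speed limit or range.

## Robot

A 6-joint arm with a two-finger parallel gripper is mounted at the origin on the work surface. World frame = base frame: x ahead of the robot, y to its left, z up, the work surface at z = 0. Lengths are in m, angles in rad, forces in N, time in s.
With the tool pointing down it reaches from about 0.3 to 0.775 m from the base axis. Payload 14.6 kg.
Tool frame: the origin (TCP) lies at the very end of the fingers, on their centre line; the grasp point (between the pads) lies 19 mm behind it; x points along the fingers, y is the direction in which the jaws open and shut, and the axes are right-handed (so a half turn about x gives the same grasp; the last joint's range is limited). The gripper opens to 94 mm and grips with 3 to 60 N. Pads are 16 mm wide; open, the fingers measure 119 mm over their backs; the gripper's body (75 mm by 177 mm) begins 78 mm behind the grasp point.
Start: joints at [-1.404, 0.3, 1.521, -0, 1.321, -0.067], TCP at [0.127, -0.535, 0.205] pointing down, gripper open.
Joint ranges: [-3.03, 3.03], [-0.79, 2.21], [0.23, 2.52], [-1.04, 4.18], [0, 3.07], [-2.55, 2.55]. Speed limits (rad/s): [2.22, 2.22, 2.57, 3.14, 3.14, 3.14].

## Interface

Orientations are given as a unit quaternion [w, x, y, z].
In Python, from rig import bot gives the robot as it stands.
- The arm moves only by the shell command python3 -m jog 'ROWS' [FORCE]. ROWS is JSON, a list of rows, each an object with "angular": the turn, a rotation vector about the tool's x, y, z in rad, a list of three; "translation": the shift along the tool's x, y, z in m, a list of three; "gripper": the closure, from 0 (fully open) to 1 (shut). In form: [{"angular": [rx, ry, rz], "translation": [dx, dy, dz], "gripper": gripper}, ...]. A call has 1 to 12 rows; each row shifts and turns the commanded pose from where the row before left it, along the tool's axes as they then stand; what a row does not reach is not made up. A row lasts 1/12 s, in which the tool goes at most 41.7 mm and 7.16 degrees, less where a joint would pass 70% of its speed; a pose out of reach is approached as far as the arm can. A call is refused whole if a number of a shift passes 0.0417 or a number of a turn 0.125, either way. A call with a gripper value outside its range is refused whole. The fingers move at their own pace and stop on an object; FORCE is the grip in N (left out, the last holds). Time passes only in rows, so rows that do not move let the fingers close. It gives the time, the measured TCP pose, the force and the opening at its end, in the units of the state.
- bot.get_obs(): the state, without advancing time (a new reading comes with each control period).
- bot.read_camera(name): name is "side" or "top"; returns the picture (480x640x3 uint8, red, green, blue); there is no depth.
- bot.camera_model(name): a dict with "intrinsics" (3x3 intrinsics, pixels), "camera_from_world" (4x4, takes a point from world to camera coordinates). Camera axes: x right, y down, z forward; pixel columns grow to the right and rows downward; lengths in m; the calibration is good to about 2 mm. A picture is of the moment at which its call begins. camera_model takes no time and is no camera call.
- bot.close_job(): hands the job in, once; it reports no verdict.
Trained networks look in the newest picture that a camera, given by its name, has taken for a name from the list of things; names that differ only in an ending like _2 or _b are one class to them, and where a whole thing is asked for, a point or a joint stands for the part that bears it (a point fixed in the world has none). Each returns a list of dicts, best first, with "confidence" (0 to 1); they miss things now and then, are a little off and sometimes report something else, mostly with a low value. They report only what shows in the picture. A call takes as long as a camera call. They do not tell look-alikes from the thing itself.
- bot.recognise(camera, thing): "position" ([x, y, z] in m, in world coordinates, good to about 4 mm: the middle of the surface that is visible of it).
The state is a dict: "clock": time; "joint_positions": joint angles; "qvel": joint speeds; "tau": joint torques, N m; "tool_pos": TCP position; "orientation": TCP orientation; "ft_force": force on the tool from outside, world axes, zero at the start; "ft_torque": the same for the moment, N m; "grip_width": opening from 0.0 (shut) to 1.0 (fully open).
Only numpy, scipy, OpenCV 4.12 (cv2) and the standard library are available. Lean on these libraries where they do the work, as an engineer would, in place of code of your own. Each camera call takes 0.05 s, during which the arm holds its last target.

## Working session

There is one attempt and no reset: what is moved stays moved. The work goes in short steps, Python scripts to look and compute and a shell command to move; the robot and the scene stay as the last step left them, time stands still between calls to the robot, and variables do not carry over. Pictures are saved under pics/ and viewed, and the job is handed in when it is done.

```bash
ls; mkdir -p pics; python3 - <<'E'
from rig import bot
import cv2
for n in ("side","top"):
    im=bot.read_camera(n); cv2.imwrite(f"pics/{n}0.png",im[:,:,::-1])
    m=bot.camera_model(n); print(n,m)
print(bot.get_obs())
E
```

```text
pics
side {'intrinsics': array([[607.17356107,   0.        , 305.2150533 ],
       [  0.        , 607.17356107, 231.11600753],
       [  0.        ,   0.        ,   1.        ]]), 'camera_from_world': array([[ 0.95338906, -0.30101029, -0.02102609, -0.4200071 ],
       [-0.17017647, -0.47883961, -0.8612506 ,  0.17899718],
       [ 0.24917717,  0.82468505, -0.50774532,  1.3658254 ],
       [ 0.        ,  0.        ,  0.        ,  1.        ]])}
top {'intrinsics': array([[444.97510408,   0.        , 321.47126069],
       [  0.        , 444.97510408, 243.49776631],
       [  0.        ,   0.        ,   1.        ]]), 'camera_from_world': array([[-0.01217196, -0.99992117,  0.00308127,  0.01633713],
       [-0.99518845,  0.01181463, -0.09726437,  0.48370754],
       [ 0.0972203 , -0.00425035, -0.99525381,  1.22642907],
       [ 0.        ,  0.        ,  0.        ,  1.        ]])}
{'clock': 0.1, 'joint_positions': array([-1.40358261e+00,  3.00414505e-01,  1.52147993e+00, -3.68576240e-06,
        1.32068371e+00, -6.66050494e-02]), 'qvel': array([ 0.0018987 , -0.00168694, -0.00294226,  0.00023064, -0.00161183,
        0.00072994]), 'tau': array([ 1.02365553e-03, -5.32646406e+01, -3.53282690e+01,  7.08797760e-02,
        2.34999123e-02, -4.68025814e-05]), 'tool_pos': array([ 0.1273893 , -0.53482248,  0.20496016]), 'orientation': array([-0.08213162, -0.70226108, -0.08282746,  0.70229864]), 'ft_force': array([-0.49281947, -0.73484151, -0.82977425]), 'ft_torque': array([-0.05158488, -0.01159085, -0.01504543]), 'grip_width': 0.9994934903061773}
```

View pics/side0.png

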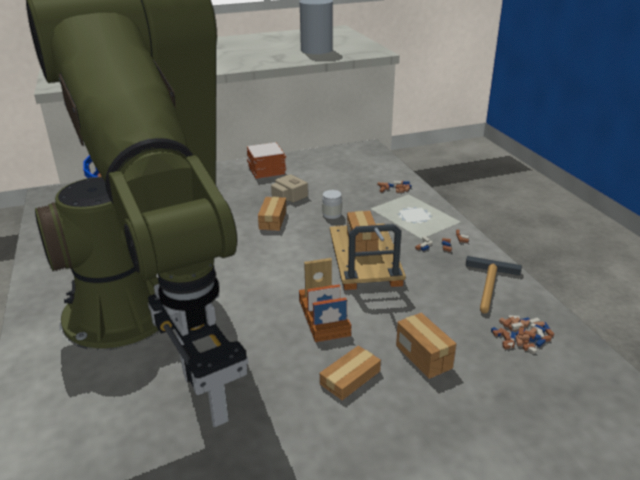

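View pics/top0.png

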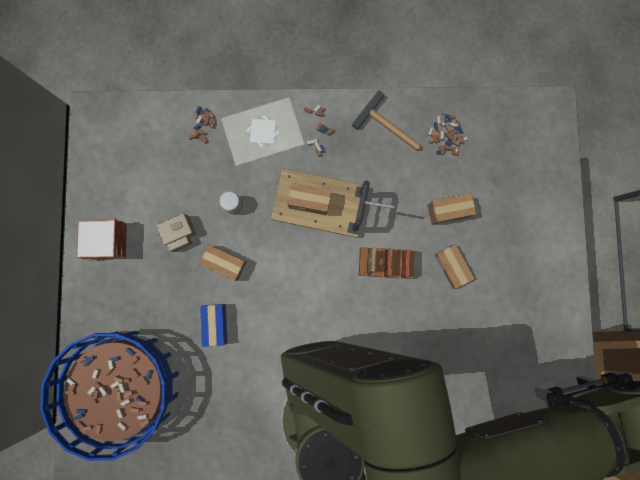

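Both pictures show the skid at about (320,203) in top with its carton at (310,198), and the rack at (386,263). The tall and mid/flat candidates are at (453,208), (456,267) and (222,263). The blue look-alike is at (214,325).

```bash
cat > h.py <<'E'
import numpy as np, cv2
from rig import bot
def proj(n,P):
    m=bot.camera_model(n); P=np.atleast_2d(P); c=P@m["camera_from_world"][:3,:3].T+m["camera_from_world"][:3,3]
    u=c@m["intrinsics"].T; return u[:,:2]/u[:,2:]
def ray(n,uv,z):
    m=bot.camera_model(n);R=m["camera_from_world"][:3,:3];t=m["camera_from_world"][:3,3]
    d=R.T@np.linalg.inv(m["intrinsics"])@np.array([uv[0],uv[1],1.]);c=-R.T@t
    return c+d*(z-c[2])/d[2]
def crop(n,im,x0,y0,x1,y1,s,name):
    c=cv2.resize(im[y0:y1,x0:x1],None,fx=s,fy=s,interpolation=cv2.INTER_CUBIC); cv2.imwrite(name,c[:,:,::-1])
E
python3 - <<'E'
from h import *
for t in ["carton_tall","carton_mid","carton_flat","carton_base","board","board_hole","skid","peg","rack","tile_a","block","tin"]:
    for n in("top","side"):
        print(t,n,[(np.round(d["position"],3).tolist(),round(d["confidence"],2)) for d in bot.recognise(n,t)][:4])
im=cv2.imread("pics/top0.png")[:,:,::-1]
crop("top",im,180,160,500,360,2.5,"pics/tz.png")
im=cv2.imread("pics/side0.png")[:,:,::-1]
crop("side",im,230,170,500,410,2.4,"pics/sz.png")
E
```

```text
carton_tall top [([0.569, -0.346, 0.065], 0.98)]
carton_tall side [([0.564, -0.374, 0.058], 0.69)]
carton_mid top [([0.265, 0.306, 0.045], 0.85), ([0.433, 0.286, 0.048], 0.67), ([0.43, -0.12, 0.112], 0.59)]
carton_mid side [([0.427, 0.249, 0.045], 0.71)]
carton_flat top [([0.412, -0.355, 0.031], 0.61)]
carton_flat side [([0.409, -0.374, 0.03], 0.79)]
carton_base top []
carton_base side [([0.598, 0.02, 0.09], 0.8)]
board top [([0.43, -0.118, 0.109], 0.66)]
board side [([0.428, -0.121, 0.089], 0.94), ([0.407, -0.241, 0.02], 0.42)]
board_hole top [([0.432, -0.123, 0.114], 0.7)]
board_hole side [([0.431, -0.123, 0.086], 0.75)]
skid top [([0.52, 0.406, 0.046], 0.74)]
skid side [([0.572, -0.086, 0.03], 0.79)]
peg top [([0.586, -0.021, 0.027], 0.62)]
peg side [([0.575, -0.086, 0.031], 0.88), ([0.41, -0.242, 0.023], 0.18)]
rack top [([0.518, 0.407, 0.048], 0.71), ([0.423, -0.159, 0.032], 0.6)]
rack side [([0.409, -0.243, 0.022], 0.71)]
tile_a top [([0.43, -0.166, 0.08], 0.75), ([0.422, -0.215, 0.079], 0.69)]
tile_a side [([0.425, -0.177, 0.063], 0.83), ([0.42, -0.221, 0.061], 0.65)]
block top [([0.519, 0.408, 0.047], 0.6)]
block side [([0.519, 0.39, 0.036], 0.61), ([0.599, 0.021, 0.088], 0.52), ([0.408, -0.372, 0.029], 0.49)]
tin top [([0.599, 0.258, 0.067], 0.93)]
tin side [([0.593, 0.238, 0.044], 0.83)]
```

View pics/tz.png

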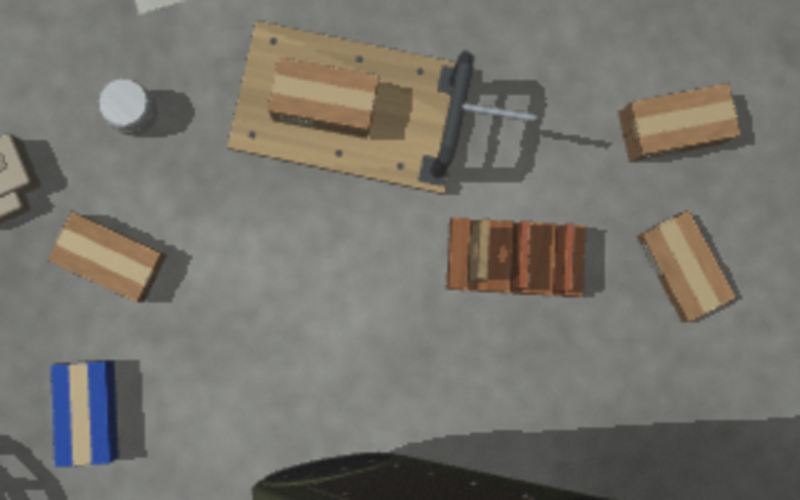

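View pics/sz.png

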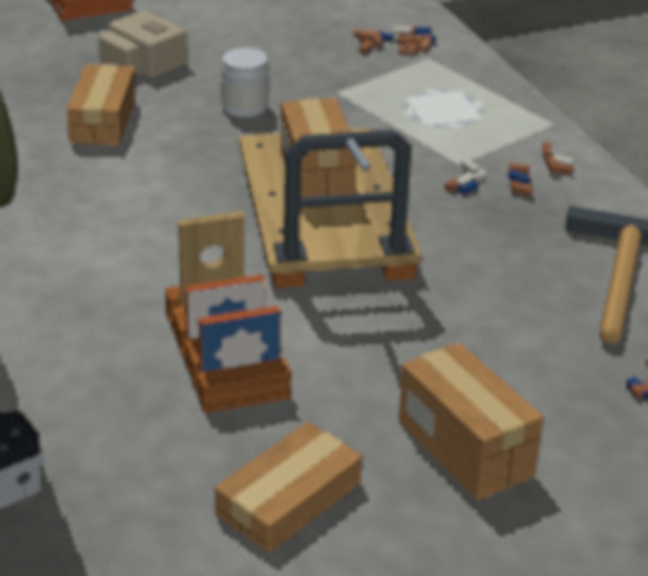

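```bash
cat >> h.py <<'E'
from scipy.optimize import minimize
from scipy.ndimage import map_coordinates
def box(p,s,z0):
    x,y,a=p; c,sn=np.cos(a),np.sin(a)
    L=[(i,j,k) for k in(0,1) for i,j in((-1,-1),(1,-1),(1,1),(-1,1))]
    return np.array([[x+c*i*s[0]/2-sn*j*s[1]/2, y+sn*i*s[0]/2+c*j*s[1]/2, z0+k*s[2]] for i,j,k in L])
E_=[(0,1),(1,2),(2,3),(3,0),(4,5),(5,6),(6,7),(7,4),(0,4),(1,5),(2,6),(3,7)]
F_=[(0,1,5,4),(1,2,6,5),(2,3,7,6),(3,0,4,7),(4,5,6,7),(3,2,1,0)]
def visedges(n,C):
    m=bot.camera_model(n);R=m["camera_from_world"][:3,:3];cc=-R.T@m["camera_from_world"][:3,3]
    vis=set()
    for f in F_:
        nrm=np.cross(C[f[1]]-C[f[0]],C[f[3]]-C[f[0]])
        if nrm@(cc-C[f[0]])>0:
            for a,b in zip(f,f[1:]+f[:1]): vis.add((min(a,b),max(a,b)))
    return vis
def gradim(im,s):
    g=cv2.GaussianBlur(im.astype(np.float32),(0,0),s)
    gx=np.gradient(g,axis=1);gy=np.gradient(g,axis=0); return gx,gy
def score(n,G,C,top_only=False):
    U=proj(n,C);t=0;w=0
    for a,b in visedges(n,C):
        if top_only and not(a>3 and b>3): continue
        d=U[b]-U[a];L=np.hypot(*d)
        if L<4: continue
        k=int(L*2);P=U[a]+np.linspace(.03,.97,k)[:,None]*d; nn=np.array([-d[1],d[0]])/L
        g=0
        for ch in range(3):
            gx=map_coordinates(G[0][:,:,ch],[P[:,1],P[:,0]],order=1);gy=map_coordinates(G[1][:,:,ch],[P[:,1],P[:,0]],order=1)
            g=g+(gx*nn[0]+gy*nn[1])**2
        v=np.minimum(np.sqrt(g),25); t+=v.sum()*L/k; w+=L
    return t/w
def fit(ims,p0,s,z0,cams=("top","side"),top_only=False):
    p=np.array(p0,float)
    for sg in(3,1.5,.8):
        G={n:gradim(ims[n],sg) for n in cams}
        f=lambda q:-sum(score(n,G[n],box(q,s,z0),top_only) for n in cams)
        st=.012 if sg==3 else .004
        best=None
        for da in((-.15,0,.15) if sg==3 else (0,)):
            q0=p+[0,0,da]; sim=np.vstack([q0,q0+[st,0,0],q0+[0,st,0],q0+[0,0,.1 if sg==3 else .03]])
            r=minimize(f,q0,method="Nelder-Mead",options=dict(initial_simplex=sim,xatol=1e-5,fatol=1e-5,maxiter=400))
            if best is None or r.fun<best.fun: best=r
        p=best.x
    return p,-best.fun
def draw(n,im,C,col=(255,0,0),s=1,off=(0,0)):
    U=(proj(n,C)-off+.5)*s-.5
    for a,b in visedges(n,C):
        cv2.line(im,tuple(np.round(U[a]).astype(int).tolist()),tuple(np.round(U[b]).astype(int).tolist()),col,1,cv2.LINE_AA)
E
cat > fit0.py <<'E'
from h import *
ims={n:cv2.imread(f"pics/{n}0.png")[:,:,::-1].copy() for n in("top","side")}
D=np.deg2rad
items={"tall":((.565,-.355,D(-80+0)),(.06,.11,.064),0),
"flat":((.41,-.365,D(30)),(.06,.11,.03),0),
"mid":((.43,.27,D(-20)),(.06,.11,.046),0),
"base":((.6,.05,D(-5)),(.06,.11,.064),.03),
"skid":((.59,.03,D(-8)),(.15,.25,.012),.018),
"rack":((.42,-.165,0),(.08,.15,.03),0),
"board":((.43,-.122,0),(.06,.009,.11),.008)}
# tall yaw from top image: corners long axis
items["tall"]=((.565,-.355,D(10)),)+items["tall"][1:]
out={}
off=dict(top=(180,160),side=(230,170));sc=dict(top=2.5,side=2.4);siz=dict(top=(320,200),side=(270,240))
V={n:cv2.resize(ims[n][off[n][1]:off[n][1]+siz[n][1],off[n][0]:off[n][0]+siz[n][0]],None,fx=sc[n],fy=sc[n],interpolation=cv2.INTER_CUBIC) for n in ims}
for k,(p,s,z) in items.items():
    r=[]
    q,f=fit(ims,p,s,z); r.append((q,f))
    for c in("top","side"): r.append(fit(ims,q,s,z,(c,)))
    print(k,*[(np.round([*(a[:2]*1000),np.rad2deg(a[2])],1).tolist(),round(b,1)) for a,b in r])
    for n in ims: draw(n,V[n],box(q,s,z),(0,255,0),sc[n],off[n])
for n in ims: cv2.imwrite(f"pics/fit_{n}.png",V[n][:,:,::-1])
E
python3 fit0.py
```

```text
Traceback (most recent call last):
  File "fit0.py", line 19, in <module>
    for c in("top","side"): r.append(fit(ims,q,s,z,(c,)))
                                     ~~~^^^^^^^^^^^^^^^^
  File "h.py", line 53, in fit
    r=minimize(f,q0,method="Nelder-Mead",options=dict(initial_simplex=sim,xatol=1e-5,fatol=1e-5,maxiter=400))
  File "h.py", line 48, in <lambda>
    f=lambda q:-sum(score(n,G[n],box(q,s,z0),top_only) for n in cams)
                ~~~^^^^^^^^^^^^^^^^^^^^^^^^^^^^^^^^^^^^^^^^^^^^^^^^^^
  File "h.py", line 48, in <genexpr>
    f=lambda q:-sum(score(n,G[n],box(q,s,z0),top_only) for n in cams)
                    ~~~~~^^^^^^^^^^^^^^^^^^^^^^^^^^^^^
  File "h.py", line 33, in score
    for a,b in visedges(n,C):
               ~~~~~~~~^^^^^
  File "h.py", line 21, in visedges
    m=bot.camera_model(n);R=m["camera_from_world"][:3,:3];cc=-R.T@m["camera_from_world"][:3,3]
ValueError: time passes only in moves, steps and waits
```

```bash
python3 - <<'E'
import cv2
im=cv2.imread("pics/side0.png"); cv2.imwrite("pics/hoop.png",cv2.resize(im[200:300,320:420],None,fx=6,fy=6,interpolation=cv2.INTER_CUBIC))
im=cv2.imread("pics/top0.png"); cv2.imwrite("pics/hooptop.png",cv2.resize(im[160:250,260:400],None,fx=5.5,fy=5.5,interpolation=cv2.INTER_CUBIC))
E
```

```text
(no output)
```

View pics/hoop.png

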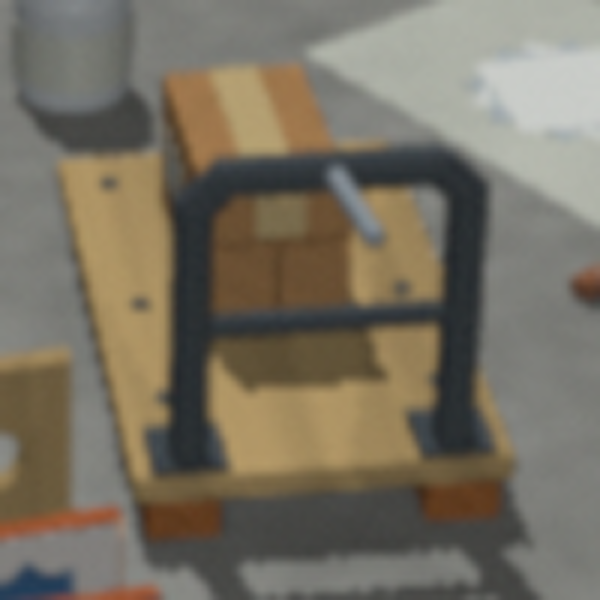

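View pics/hooptop.png

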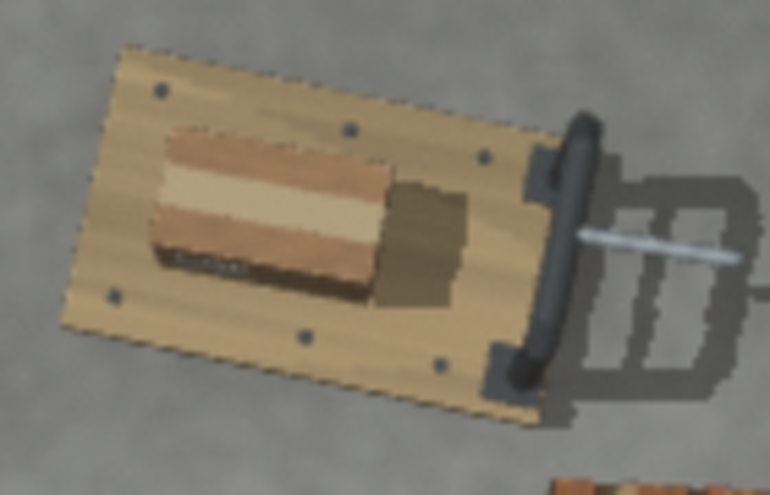

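```bash
python3 - <<'E'
import pickle
from rig import bot
pickle.dump({n:bot.camera_model(n) for n in("top","side")},open("cams.pkl","wb")); print(bot.get_obs()["clock"])
E
sed -i 's/bot.camera_model(n)/CM[n]/; s/^from rig import bot/from rig import bot\nimport pickle; CM=pickle.load(open("cams.pkl","rb"))/' h.py
python3 fit0.py
```

```text
1.3
tall ([575.5, -354.9, 10.4], np.float64(37.5)) ([575.0, -353.7, 10.7], np.float64(19.6)) ([575.5, -355.4, 10.3], np.float64(18.2))
flat ([416.2, -361.5, 116.2], np.float64(37.1)) ([419.6, -367.6, 116.1], np.float64(15.6)) ([416.0, -362.9, 115.8], np.float64(17.4))
mid ([430.4, 253.3, -24.3], np.float64(29.5)) ([431.6, 254.1, -27.8], np.float64(15.6)) ([433.6, 284.4, -25.3], np.float64(18.3))
base ([600.8, 44.4, -17.8], np.float64(28.9)) ([596.2, 45.3, -10.7], np.float64(12.4)) ([599.1, 41.4, -17.7], np.float64(15.6))
skid ([602.8, 13.0, -13.1], np.float64(32.1)) ([602.6, 13.1, -12.9], np.float64(14.5)) ([610.7, 5.6, -23.8], np.float64(14.4))
rack ([428.4, -169.4, -4.1], np.float64(37.5)) ([428.4, -168.2, -3.8], np.float64(23.0)) ([426.2, -202.2, -5.1], np.float64(15.0))
board ([428.4, -132.9, -4.3], np.float64(32.2)) ([419.5, -132.6, -4.3], np.float64(15.9)) ([429.8, -126.8, -5.3], np.float64(18.3))
```

View pics/fit_top.png

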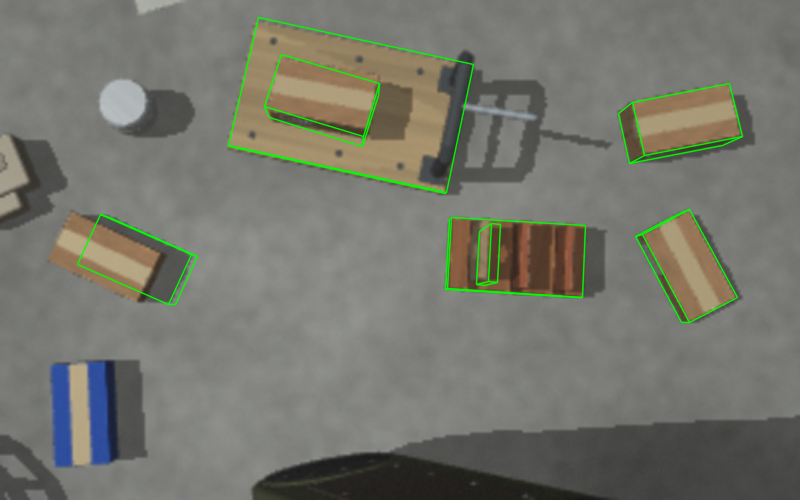

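View pics/fit_side.png

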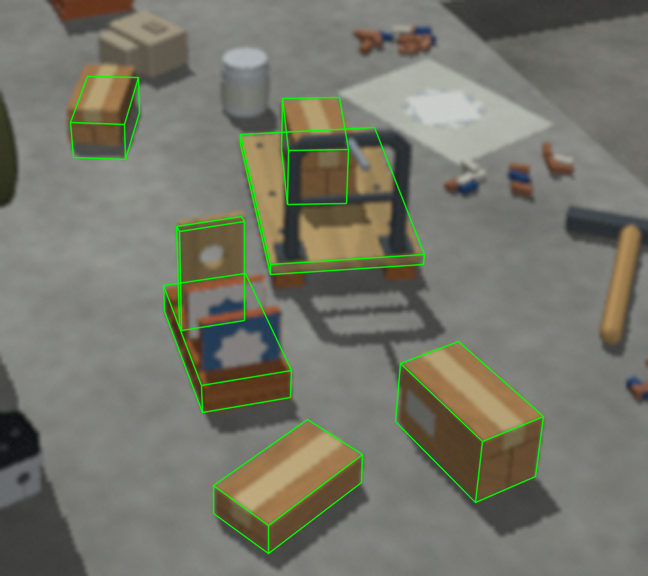

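```bash
cat > fit1.py <<'E'
from h import *
import sys
def chroma(im):
    f=im.astype(np.float32)+8; s=f.sum(2,keepdims=True); return f/s*300
def load(tag): return {n:cv2.imread(f"pics/{n}{tag}.png")[:,:,::-1].copy() for n in("top","side")}
def fit2(ims,p0,s,z0,cams=("top","side"),sgs=((2,.008,.08),(1,.003,.03),(.7,.002,.02)),top_only=False):
    p=np.array(p0,float)
    for sg,st,sa in sgs:
        G={n:gradim(ims[n],sg) for n in cams}
        f=lambda q:-sum(score(n,G[n],box(q,s,z0),top_only) for n in cams)
        sim=np.vstack([p,p+[st,0,0],p+[0,st,0],p+[0,0,sa]])
        r=minimize(f,p,method="Nelder-Mead",options=dict(initial_simplex=sim,xatol=1e-5,fatol=1e-5,maxiter=400)); p=r.x
    return p,-r.fun
off=dict(top=(180,160),side=(230,170));sc=dict(top=2.5,side=2.4);siz=dict(top=(320,200),side=(270,240))
def views(ims): return {n:cv2.resize(ims[n][off[n][1]:off[n][1]+siz[n][1],off[n][0]:off[n][0]+siz[n][0]],None,fx=sc[n],fy=sc[n],interpolation=cv2.INTER_CUBIC) for n in ims}
E
cat > run1.py <<'E'
from fit1 import *
D=np.deg2rad
ims=load("0"); ch={n:chroma(ims[n]) for n in ims}
V=views(ims)
items={"tall":((.575,-.354,D(10.5)),(.06,.11,.064),0,ch),
"flat":((.417,-.363,D(26+90-90)+0*1),(.06,.11,.03),0,ch),
"mid":((.43,.284,D(-24)),(.06,.11,.046),0,ch),
"base":((.599,.042,D(-10)),(.06,.11,.064),.03,ims),
"rack":((.428,-.168,D(-4)),(.08,.15,.03),0,ch),
"board":((.43,-.122,D(-4)),(.06,.009,.11),.008,ims)}
items["flat"]=((.417,-.363,D(116)),)+items["flat"][1:]
for k,(p,s,z,I) in items.items():
    r=[fit2(I,p,s,z)]; q=r[0][0]
    for c in("top","side"): r.append(fit2(I,q,s,z,(c,),((1,.002,.02),(.7,.001,.02))))
    r.append(fit2(I,q,s,z,("top","side"),((1,.002,.02),(.7,.001,.02)),True))
    print(k,*[(np.round([*(a[:2]*1000),np.rad2deg(a[2])],1).tolist(),round(float(b),1)) for a,b in r])
    for n in ims: draw(n,V[n],box(q,s,z),(0,255,0),sc[n],off[n])
for n in ims: cv2.imwrite(f"pics/fitb_{n}.png",V[n][:,:,::-1])
E
python3 run1.py
```

```text
tall ([576.3, -354.8, 10.1], 16.8) ([576.1, -354.6, 10.8], 8.3) ([576.4, -355.0, 9.3], 8.6) ([575.4, -355.2, 10.3], 15.2)
flat ([416.6, -361.9, 116.8], 17.4) ([416.1, -361.0, 116.6], 8.9) ([416.9, -362.5, 116.9], 8.9) ([416.3, -362.0, 116.6], 15.3)
mid ([433.9, 286.6, -25.0], 19.0) ([433.6, 286.7, -25.5], 10.3) ([434.5, 285.7, -24.4], 8.9) ([433.8, 285.6, -25.8], 16.6)
base ([604.3, 43.1, -10.2], 34.1) ([603.2, 44.3, -11.8], 18.0) ([603.9, 39.9, -10.3], 17.2) ([603.7, 42.9, -11.2], 33.0)
rack ([429.1, -170.2, -4.5], 24.7) ([428.6, -169.6, -4.1], 14.7) ([429.9, -171.4, -5.2], 10.8) ([427.3, -169.6, -4.4], 20.1)
board ([432.9, -121.2, -4.2], 37.9) ([434.3, -121.6, -3.5], 20.2) ([431.8, -121.5, -2.6], 18.3) ([431.1, -123.1, -5.1], 42.7)
```

View pics/fitb_top.png

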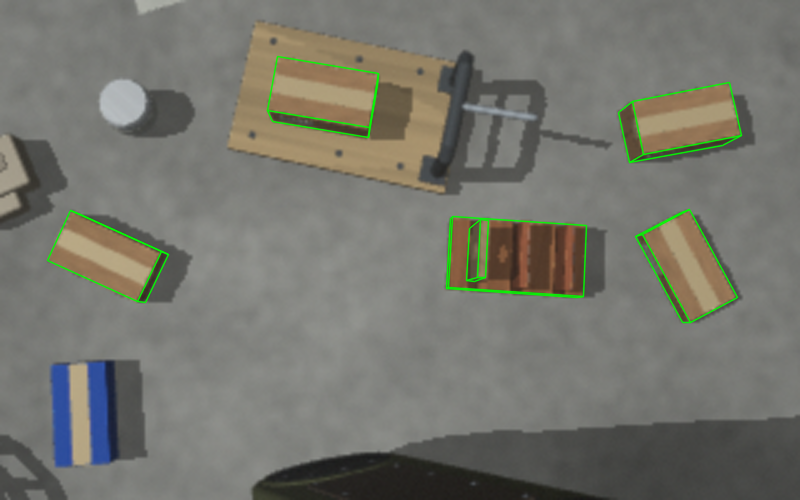

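View pics/fitb_side.png

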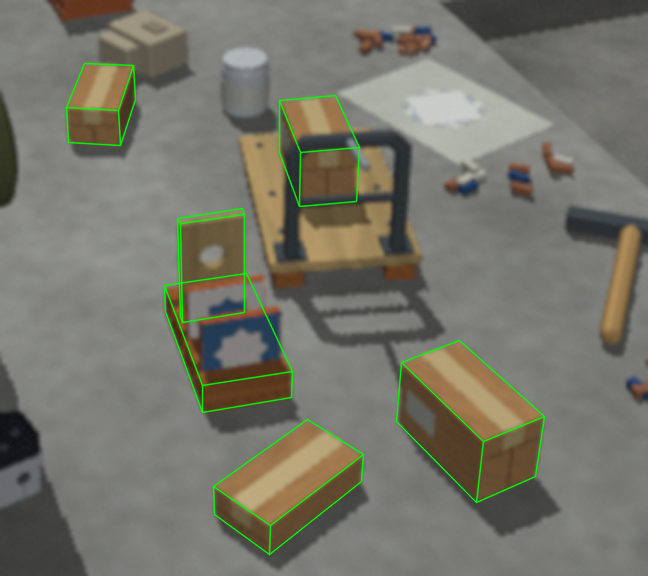

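```bash
cat > plan.py <<'E'
import numpy as np,sys
from rig import bot
from scipy.spatial.transform import Rotation as Ro
o=bot.get_obs(); q=o["orientation"]; R=Ro.from_quat([q[1],q[2],q[3],q[0]]).as_matrix()
print("t",round(o["clock"],2),"tcp",np.round(o["tool_pos"],4),"j",np.round(o["joint_positions"],2),"F",np.round(o["ft_force"],1),"w",round(o["grip_width"],3))
print("R cols x,y,z:",np.round(R.T,3).tolist(),"jaw yaw deg",round(np.degrees(np.arctan2(R[1,1],R[0,1])),2))
if len(sys.argv)>1:
    T=np.array([float(a) for a in sys.argv[1:4]]); yaw=np.radians(float(sys.argv[4]))
    best=None
    for k in(-1,0,1,2):
        y=yaw+k*np.pi; yy=np.array([np.cos(y),np.sin(y),0]); xx=np.array([0,0,-1.]); Rt=np.c_[xx,yy,np.cross(xx,yy)]
        rv=Ro.from_matrix(R.T@Rt).as_rotvec()
        if best is None or np.linalg.norm(rv)<np.linalg.norm(best[0])-1e-6: best=(rv,Rt)
    alt=best[0]-np.array([np.sign(best[0][0])*np.pi,0,0])
    print("turn",np.round(best[0],4),"(alt x",round(alt[0],3),")  shift in current axes",np.round(R.T@(T-o["tool_pos"]),4)," after turn",np.round(best[1].T@(T-o["tool_pos"]),4))
E
python3 plan.py .5763 -.3548 .18 10.2
python3 - <<'E'
from fit1 import *
ims=load("0");V=views(ims)
a=np.radians(-12.9);s=np.array([.6026,.0131]);R=np.array([[np.cos(a),-np.sin(a)],[np.sin(a),np.cos(a)]])
g=lambda l,z:np.r_[s+R@np.array(l),z]
for n in V:
    draw(n,V[n],box((*s,a),(.15,.25,.03),0),(0,255,0),sc[n],off[n])
    P=[g((0,-.112),.155),g((0,-.188),.173),g((-.052,-.112),.155),g((.052,-.112),.155)]
    U=((proj(n,np.array(P))-off[n]+.5)*sc[n]-.5).astype(int)
    cv2.line(V[n],U[0].tolist(),U[1].tolist(),(255,0,0),1);cv2.line(V[n],U[2].tolist(),U[3].tolist(),(255,0,255),1)
    cv2.imwrite(f"pics/peg_{n}.png",V[n][:,:,::-1])
E
```

```text
t 1.3 tcp [ 0.1274 -0.535   0.2055] j [-1.4   0.3   1.52 -0.    1.32 -0.07] F [-0.6 -0.4  0.2] w 1.001
R cols x,y,z: [[-0.0, -0.0, -1.0], [0.232, -0.973, 0.0], [-0.973, -0.232, 0.0]] jaw yaw deg -76.61
turn [-1.515  0.    -0.   ] (alt x 1.627 )  shift in current axes [ 0.0254 -0.0713 -0.4784]  after turn [ 0.0255  0.4737 -0.0979]
```

View pics/peg_top.png

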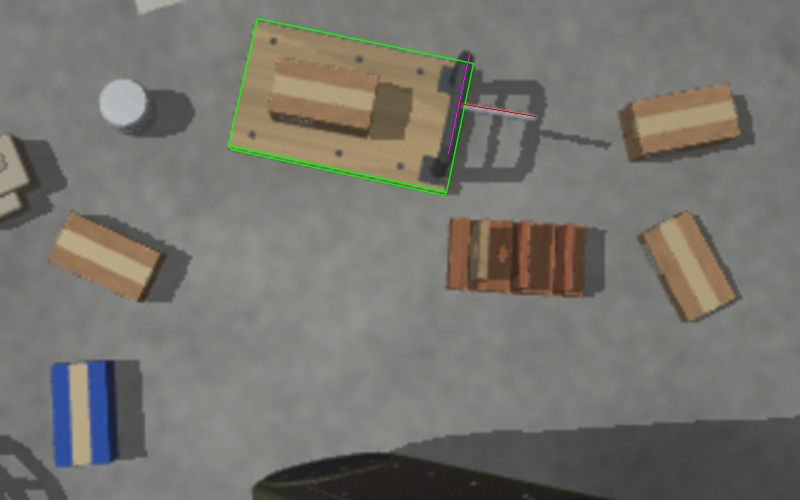

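View pics/peg_side.png

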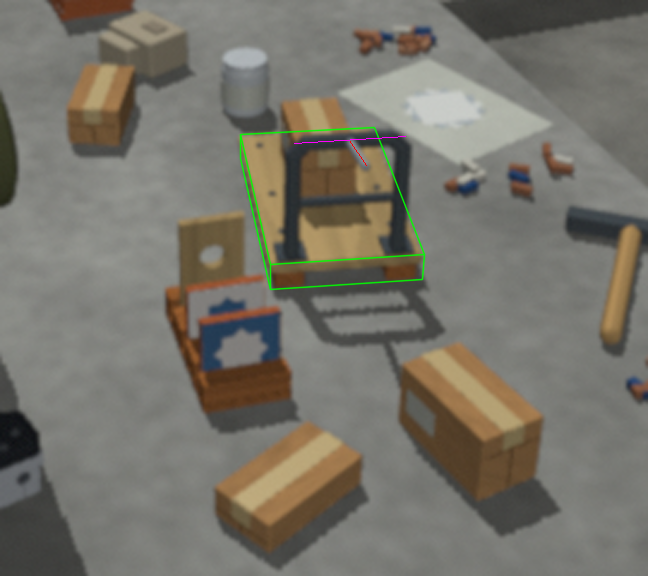

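The overlays show the fitted skid and peg model lying on the hoop bar (465,105 in the zoomed top view) and the peg. The carton outlines fit as well. I start with the tall carton.

```bash
python3 -m jog '[{"angular":[-0.124,0,0],"translation":[0,0,0],"gripper":0},{"angular":[-0.124,0,0],"translation":[0,0,0],"gripper":0},{"angular":[-0.124,0,0],"translation":[0,0,0],"gripper":0},{"angular":[-0.124,0,0],"translation":[0,0,0],"gripper":0},{"angular":[-0.124,0,0],"translation":[0,0,0],"gripper":0},{"angular":[-0.124,0,0],"translation":[0,0,0],"gripper":0},{"angular":[-0.124,0,0],"translation":[0,0,0],"gripper":0},{"angular":[-0.124,0,0],"translation":[0,0,0],"gripper":0},{"angular":[-0.124,0,0],"translation":[0,0,0],"gripper":0},{"angular":[-0.124,0,0],"translation":[0,0,0],"gripper":0},{"angular":[-0.124,0,0],"translation":[0,0,0],"gripper":0},{"angular":[-0.124,0,0],"translation":[0,0,0],"gripper":0}]' 30; python3 plan.py .5763 -.3548 .12 10.2
```

```text
clock: 2.3
tool_pos: [0.1274, -0.535, 0.2055]
orientation: [0.538, 0.459, 0.538, -0.459]
ft_force: [-0.2, -0.3, -0.5]
grip_width: 0.999
t 2.3 tcp [ 0.1274 -0.535   0.2055] j [-1.4   0.3   1.52  0.    1.32 -1.56] F [-0.2 -0.3 -0.5] w 0.999
R cols x,y,z: [[0.0, 0.0, -1.0], [0.988, 0.156, 0.0], [0.156, -0.988, -0.0]] jaw yaw deg 9.0
turn [-0.0209 -0.     -0.    ] (alt x 3.121 )  shift in current axes [ 0.0855  0.4716 -0.1078]  after turn [ 0.0855  0.4737 -0.0979]
```

```bash
python3 -m jog '[{"angular":[-0.0209,0,0],"translation":[0.0071,0.0395,-0.0082],"gripper":0},{"angular":[0,0,0],"translation":[0.0071,0.0395,-0.0082],"gripper":0},{"angular":[0,0,0],"translation":[0.0071,0.0395,-0.0082],"gripper":0},{"angular":[0,0,0],"translation":[0.0071,0.0395,-0.0082],"gripper":0},{"angular":[0,0,0],"translation":[0.0071,0.0395,-0.0082],"gripper":0},{"angular":[0,0,0],"translation":[0.0071,0.0395,-0.0082],"gripper":0},{"angular":[0,0,0],"translation":[0.0071,0.0395,-0.0082],"gripper":0},{"angular":[0,0,0],"translation":[0.0071,0.0395,-0.0082],"gripper":0},{"angular":[0,0,0],"translation":[0.0071,0.0395,-0.0082],"gripper":0},{"angular":[0,0,0],"translation":[0.0071,0.0395,-0.0082],"gripper":0},{"angular":[0,0,0],"translation":[0.0071,0.0395,-0.0082],"gripper":0},{"angular":[0,0,0],"translation":[0.0071,0.0395,-0.0082],"gripper":0}]'; python3 plan.py .5763 -.3548 .022 10.2
```

```text
clock: 3.3
tool_pos: [0.5797, -0.3566, 0.1199]
orientation: [0.541, 0.455, 0.541, -0.455]
ft_force: [-0.4, -0.4, 0.5]
grip_width: 1.0
t 3.3 tcp [ 0.5797 -0.3566  0.1199] j [-0.61  0.66  1.19 -0.    1.29 -0.78] F [-0.4 -0.4  0.5] w 1.0
R cols x,y,z: [[0.0, -0.0, -1.0], [0.985, 0.171, 0.0], [0.171, -0.985, 0.0]] jaw yaw deg 9.85
turn [-0.0061  0.0001 -0.0001] (alt x 3.136 )  shift in current axes [ 0.0979 -0.003  -0.0024]  after turn [ 0.0979 -0.003  -0.0024]
```

```bash
python3 -m jog '[{"angular":[0,0,0],"translation":[0,0,0],"gripper":0}]'; python3 plan.py .5763 -.3548 .022 10.2
```

```text
clock: 3.38
tool_pos: [0.5823, -0.3536, 0.1176]
orientation: [0.541, 0.454, 0.543, -0.454]
ft_force: [-0.0, 1.2, -0.1]
grip_width: 1.002
t 3.38 tcp [ 0.5823 -0.3536  0.1176] j [-0.6   0.67  1.19  0.    1.29 -0.78] F [-0.   1.2 -0.1] w 1.002
R cols x,y,z: [[-0.001, 0.002, -1.0], [0.984, 0.176, -0.001], [0.176, -0.984, -0.002]] jaw yaw deg 10.12
turn [-0.0013 -0.0022  0.001 ] (alt x 3.14 )  shift in current axes [ 0.0956 -0.0061  0.0003]  after turn [ 0.0956 -0.0061  0.0001]
```

```bash
python3 -m jog '[{"angular":[0,0,0],"translation":[0.032,-0.002,0],"gripper":0},{"angular":[0,0,0],"translation":[0.032,-0.002,0],"gripper":0},{"angular":[0,0,0],"translation":[0.025,0,0],"gripper":0},{"angular":[0,0,0],"translation":[0,0,0],"gripper":0},{"angular":[0,0,0],"translation":[0,0,0],"gripper":0}]'; python3 plan.py .5763 -.3548 .022 10.2
```

```text
clock: 3.8
tool_pos: [0.5735, -0.3584, 0.0308]
orientation: [0.54, 0.455, 0.542, -0.455]
ft_force: [0.8, 0.2, 1.5]
grip_width: 1.0
t 3.8 tcp [ 0.5735 -0.3584  0.0308] j [-0.61  0.75  1.26 -0.    1.13 -0.78] F [0.8 0.2 1.5] w 1.0
R cols x,y,z: [[-0.002, 0.001, -1.0], [0.985, 0.171, -0.001], [0.171, -0.985, -0.001]] jaw yaw deg 9.84
turn [-0.0063 -0.0014  0.0014] (alt x 3.135 )  shift in current axes [ 0.0088  0.0034 -0.0031]  after turn [ 0.0088  0.0034 -0.003 ]
```

```bash
python3 -m jog '[{"angular":[-0.005,0,0],"translation":[0.009,0.0034,-0.003],"gripper":0},{"angular":[0,0,0],"translation":[0,0,0],"gripper":0},{"angular":[0,0,0],"translation":[0,0,0],"gripper":0.5},{"angular":[0,0,0],"translation":[0,0,0],"gripper":0.5},{"angular":[0,0,0],"translation":[0,0,0],"gripper":0.5},{"angular":[0,0,0],"translation":[0,0,0],"gripper":0.5}]' 30; python3 plan.py .5763 -.3548 .022 10.2
```

```text
clock: 4.3
tool_pos: [0.577, -0.3551, 0.0228]
orientation: [0.542, 0.454, 0.542, -0.454]
ft_force: [-0.0, -0.2, -0.2]
grip_width: 0.752
t 4.3 tcp [ 0.577  -0.3551  0.0228] j [-0.61  0.76  1.27  0.    1.11 -0.78] F [-0.  -0.2 -0.2] w 0.752
R cols x,y,z: [[0.001, -0.0, -1.0], [0.984, 0.176, 0.001], [0.176, -0.984, 0.001]] jaw yaw deg 10.13
turn [-0.0012  0.0005 -0.0006] (alt x 3.14 )  shift in current axes [ 0.0008 -0.0006 -0.0004]  after turn [ 0.0008 -0.0006 -0.0004]
```

```bash
python3 -m jog '[{"angular":[0,0,0],"translation":[0,0,0],"gripper":0.5},{"angular":[0,0,0],"translation":[0,0,0],"gripper":0.5},{"angular":[0,0,0],"translation":[0,0,0],"gripper":0.5},{"angular":[0,0,0],"translation":[0,0,0],"gripper":0.5}]' 30; python3 plan.py .6037 .043 .24 -11
```

```text
clock: 4.63
tool_pos: [0.5767, -0.355, 0.0225]
orientation: [0.542, 0.454, 0.542, -0.454]
ft_force: [-1.4, -0.6, 3.0]
grip_width: 0.639
t 4.63 tcp [ 0.5767 -0.355   0.0225] j [-0.61  0.76  1.27 -0.    1.11 -0.78] F [-1.4 -0.6  3. ] w 0.639
R cols x,y,z: [[-0.0, -0.0, -1.0], [0.984, 0.176, -0.0], [0.176, -0.984, 0.0]] jaw yaw deg 10.13
turn [3.689e-01 1.000e-04 0.000e+00] (alt x -2.773 )  shift in current axes [-0.2176  0.0966 -0.3871]  after turn [-0.2175 -0.0495 -0.3959]
```

```bash
python3 -m jog '[{"angular":[0,0,0],"translation":[-0.03,0,0],"gripper":0.5},{"angular":[0.123,0,0],"translation":[-0.04,0,0],"gripper":0.5},{"angular":[0.123,0,0],"translation":[-0.04,0,0],"gripper":0.5},{"angular":[0.123,0,0],"translation":[-0.04,0,0],"gripper":0.5},{"angular":[0,0,0],"translation":[-0.04,0,0],"gripper":0.5},{"angular":[0,0,0],"translation":[-0.0,0,0],"gripper":0.5}]' 30; python3 plan.py .6037 .043 .2 -11
```

```text
clock: 5.13
tool_pos: [0.5785, -0.356, 0.221]
orientation: [0.453, 0.547, 0.446, -0.545]
ft_force: [1.0, -0.1, -4.2]
grip_width: 0.636
t 5.13 tcp [ 0.5785 -0.356   0.221 ] j [-0.61  0.58  1.08  0.    1.46 -0.41] F [ 1.  -0.1 -4.2] w 0.636
R cols x,y,z: [[0.01, -0.006, -1.0], [0.981, -0.191, 0.011], [-0.191, -0.981, 0.004]] jaw yaw deg -11.03
turn [-0.0006  0.0045 -0.0106] (alt x 3.141 )  shift in current axes [ 0.0187 -0.0518 -0.3965]  after turn [ 0.021  -0.0514 -0.3965]
```

```bash
python3 -m jog '[{"angular":[0,0,0],"translation":[0,-0.0043,-0.033],"gripper":0.5},{"angular":[0,0,0],"translation":[0,-0.0043,-0.033],"gripper":0.5},{"angular":[0,0,0],"translation":[0,-0.0043,-0.033],"gripper":0.5},{"angular":[0,0,0],"translation":[0,-0.0043,-0.033],"gripper":0.5},{"angular":[0,0,0],"translation":[0,-0.0043,-0.033],"gripper":0.5},{"angular":[0,0,0],"translation":[0,-0.0043,-0.033],"gripper":0.5},{"angular":[0,0,0],"translation":[0,-0.0043,-0.033],"gripper":0.5},{"angular":[0,0,0],"translation":[0,-0.0043,-0.033],"gripper":0.5},{"angular":[0,0,0],"translation":[0,-0.0043,-0.033],"gripper":0.5},{"angular":[0,0,0],"translation":[0,-0.0043,-0.033],"gripper":0.5},{"angular":[0,0,0],"translation":[0,-0.0043,-0.033],"gripper":0.5},{"angular":[0,0,0],"translation":[0,-0.0043,-0.033],"gripper":0.5}]'; python3 -m jog '[{"angular":[0,0,0],"translation":[0.03,0,0],"gripper":0.5},{"angular":[0,0,0],"translation":[0.03,0,0],"gripper":0.5},{"angular":[0,0,0],"translation":[0,0,0],"gripper":0.5},{"angular":[0,0,0],"translation":[0,0,0],"gripper":0.5},{"angular":[0,0,0],"translation":[0,0,0],"gripper":0.5},{"angular":[0,0,0],"translation":[0,0,0],"gripper":0.5}]';python3 plan.py .6037 .043 .125 -11
python3 - <<'E'
from rig import bot
import cv2
for n in ("side","top"):
    im=bot.read_camera(n); cv2.imwrite(f"pics/{n}1.png",im[:,:,::-1])
E
```

```text
clock: 6.13
tool_pos: [0.6012, 0.0453, 0.2109]
orientation: [-0.449, -0.545, -0.45, 0.546]
ft_force: [0.7, -0.2, -5.4]
grip_width: 0.636
clock: 6.63
tool_pos: [0.6025, 0.0433, 0.1542]
orientation: [0.45, 0.546, 0.449, -0.545]
ft_force: [0.9, 0.7, -6.0]
grip_width: 0.636
t 6.63 tcp [0.6025 0.0433 0.1542] j [0.01 0.46 1.42 0.   1.26 0.2 ] F [ 0.9  0.7 -6. ] w 0.636
R cols x,y,z: [[0.003, 0.0, -1.0], [0.982, -0.191, 0.003], [-0.191, -0.982, -0.001]] jaw yaw deg -11.03
turn [-0.0006 -0.0006 -0.0025] (alt x 3.141 )  shift in current axes [0.0292 0.0011 0.0001]  after turn [0.0292 0.0012 0.0001]
```

View pics/side1.png

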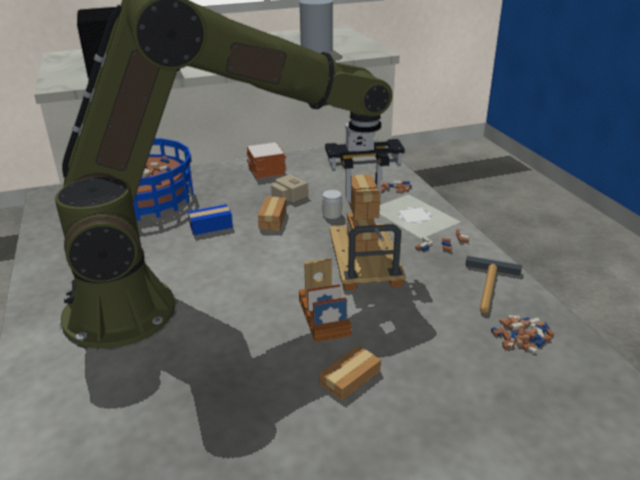

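View pics/top1.png

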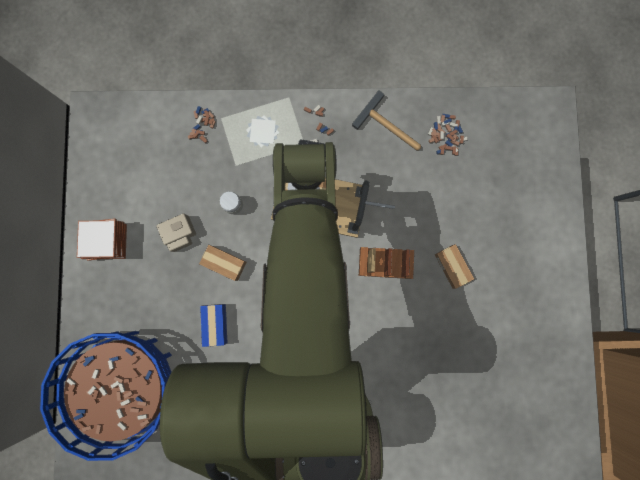

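In the side picture the tall carton is held above the base at about (366,195). The arm hides the stack in the top view.

```bash
python3 - <<'E'
from fit1 import *
ims=load("1"); I=ims["side"][150:290,310:430]; S=5
v=cv2.resize(I,None,fx=S,fy=S,interpolation=cv2.INTER_CUBIC)
a=np.radians(-11)
draw("side",v,box((.6025,.0433,a),(.06,.11,.064),.1542-.0225),(0,255,0),S,(310,150))
draw("side",v,box((.6037,.043,a),(.06,.11,.064),.03),(0,255,0),S,(310,150))
cv2.imwrite("pics/s1z.png",np.hstack([v])[:, :,::-1][:600])
cv2.imwrite("pics/s1z.png",v[:600,:,::-1])
E
```

View pics/s1z.png

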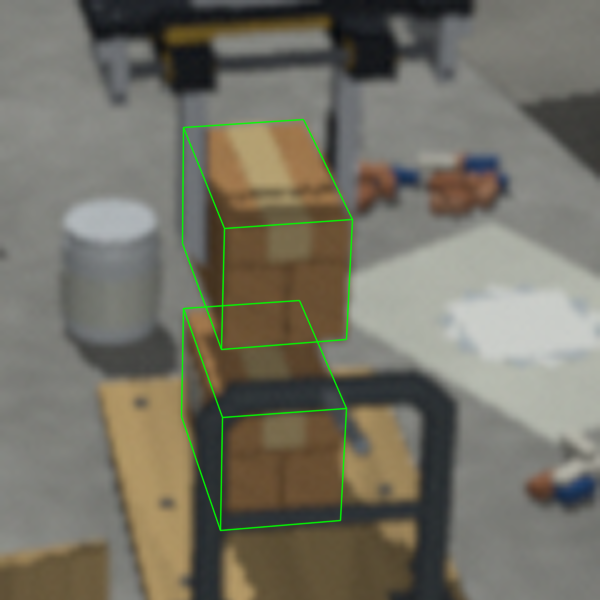

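```bash
cat > prof.py <<'E'
from fit1 import *
def edgeoff(n,im,C,edges,rng=4,ch=None):
    # signed offset (px) of strongest gradient along the normal, averaged along edge; + = along outward normal from box centre
    U=proj(n,C);cen=U.mean(0);out={}
    g=cv2.GaussianBlur(im.astype(np.float32),(0,0),.6)
    for a,b in edges:
        d=U[b]-U[a];L=np.hypot(*d);nn=np.array([-d[1],d[0]])/L
        if nn@((U[a]+U[b])/2-cen)<0: nn=-nn
        res=[]
        for (lo,hi) in((.1,.5),(.5,.9),(.1,.9)):
            t=np.linspace(lo,hi,60);o=np.arange(-rng,rng+.01,.1)
            P=U[a]+t[:,None,None]*d+o[None,:,None]*nn
            pr=np.array([map_coordinates(g[:,:,c],[P[...,1],P[...,0]],order=1).mean(0) for c in range(3)])
            m=np.sqrt((np.gradient(pr,axis=1)**2).sum(0)); m[:3]=m[-3:]=0
            k=m.argmax(); w=m[max(0,k-6):k+7]; res.append((round(float((w*o[max(0,k-6):k+7]).sum()/w.sum()),2)))
        out[(a,b)]=(res,round(float(m.max()),1))
    return out
E
python3 - <<'E'
from prof import *
ims=load("0")
names={(4,5):"-y end",(5,6):"+x side",(6,7):"+y end",(7,4):"-x side"}
for nm,p,s,z in (("base",(.6037,.043,-11),(.06,.11,.064),.03),("tall",(.5763,-.3548,10.2),(.06,.11,.064),0),("mid",(.4339,.2866,-25),(.06,.11,.046),0),("flat",(.4166,-.3619,116.8),(.06,.11,.03),0)):
    C=box((p[0],p[1],np.radians(p[2])),s,z)
    for n in("top","side"):
        print(nm,n,{names[k]:v for k,v in edgeoff(n,ims[n],C,list(names)).items()})
E
```

```text
base top {'-y end': ([-0.38, -0.21, -0.3], 4.4), '+x side': ([3.17, 0.19, 0.1], 0.9), '+y end': ([-0.42, -0.32, -0.4], 0.6), '-x side': ([3.44, 3.43, 3.43], 5.6)}
base side {'-y end': ([0.16, -0.28, -0.19], 2.5), '+x side': ([-3.26, -0.2, -0.2], 1.3), '+y end': ([-0.4, -0.42, -0.41], 1.9), '-x side': ([-0.3, -0.01, -0.2], 2.8)}
tall top {'-y end': ([-0.41, -0.5, -0.5], 3.9), '+x side': ([-0.09, -0.09, -0.09], 2.0), '+y end': ([0.4, 0.3, 0.31], 4.2), '-x side': ([-0.2, -0.29, -0.21], 5.3)}
tall side {'-y end': ([0.0, 0.2, 0.1], 3.1), '+x side': ([-0.3, -0.3, -0.3], 2.1), '+y end': ([-0.3, -0.4, -0.3], 1.9), '-x side': ([0.2, 0.2, 0.2], 3.6)}
mid top {'-y end': ([-0.2, -0.1, -0.19], 6.6), '+x side': ([-0.6, -0.42, -0.51], 4.0), '+y end': ([-0.39, -0.2, -0.3], 2.1), '-x side': ([0.1, 0.29, 0.2], 2.0)}
mid side {'-y end': ([0.7, 0.56, 0.59], 2.9), '+x side': ([0.3, 0.39, 0.3], 4.4), '+y end': ([-0.37, -0.12, -0.03], 2.7), '-x side': ([-0.59, -0.4, -0.5], 2.1)}
flat top {'-y end': ([-0.4, -0.11, -0.31], 2.3), '+x side': ([0.21, 3.01, 0.3], 3.0), '+y end': ([-0.4, -0.3, -0.31], 4.1), '-x side': ([-0.61, -0.49, -0.51], 4.0)}
flat side {'-y end': ([-0.5, -0.4, -0.4], 1.9), '+x side': ([-0.7, -0.5, -0.6], 2.0), '+y end': ([0.3, 0.3, 0.3], 3.6), '-x side': ([0.2, 0.4, 0.3], 3.3)}
```

```bash
python3 - <<'E'
from prof import *
ims=load("1")
names={(4,5):"-y end",(5,6):"+x side",(6,7):"+y end",(0,1):"bot -y",(1,5):"right vert"}
for nm,p,z in (("tall",(.6025,.0433,-11),.1317),("base",(.6037,.043,-11),.03)):
    C=box((p[0],p[1],np.radians(p[2])),(.06,.11,.064),z)
    print(nm,{names[k]:v for k,v in edgeoff("side",ims["side"],C,list(names)).items()})
    print(proj("side",C[[1,5]]))
ims0=load("0")
q=fit2(ims,(.6025,.0433,np.radians(-11)),(.06,.11,.064),.1317,("side",),((1,.002,.02),(.7,.001,.02)));print(np.round(q[0]*[1000,1000,57.3],1),q[1])
E
```

```text
tall {'-y end': ([3.36, 3.32, 3.36], 3.2), '+x side': ([-0.0, 0.4, 0.1], 2.1), '+y end': ([-0.58, -0.5, -0.5], 1.6), 'bot -y': ([-0.01, -0.37, -0.29], 0.6), 'right vert': ([0.11, 0.09, 0.1], 4.5)}
[[378.84299464 217.48800846]
 [379.96216186 193.4001643 ]]
base {'-y end': ([0.28, -0.17, 0.29], 2.7), '+x side': ([-0.21, -0.3, -0.3], 1.6), '+y end': ([-0.45, -0.43, -0.43], 0.4), 'bot -y': ([-3.28, -3.27, -3.27], 2.5), 'right vert': ([0.33, -0.73, 0.44], 1.5)}
[[377.66471378 253.5811104 ]
 [378.71800889 231.15000662]]
[601.3  43.1  -8.7] 14.125362762169344
```

```bash
python3 -m jog '[{"angular":[0,0,0],"translation":[0.018,0.0008,0.0001],"gripper":0.5},{"angular":[0,0,0],"translation":[0.014,0,0],"gripper":0.5},{"angular":[0,0,0],"translation":[0.003,0,0],"gripper":0.5},{"angular":[0,0,0],"translation":[0,0,0],"gripper":0.5},{"angular":[0,0,0],"translation":[0,0,0],"gripper":0.5}]' 30;python3 plan.py .6033 .043 .1165 -11
```

```text
clock: 7.15
tool_pos: [0.6029, 0.0433, 0.1183]
orientation: [0.45, 0.546, 0.449, -0.545]
ft_force: [-0.3, 0.5, -6.0]
grip_width: 0.634
t 7.15 tcp [0.6029 0.0433 0.1183] j [0.01 0.5  1.45 0.   1.19 0.2 ] F [-0.3  0.5 -6. ] w 0.634
R cols x,y,z: [[0.001, 0.0, -1.0], [0.982, -0.191, 0.001], [-0.191, -0.982, -0.0]] jaw yaw deg -11.01
turn [-0.0002 -0.0002 -0.0011] (alt x 3.141 )  shift in current axes [0.0018 0.0004 0.0002]  after turn [0.0018 0.0004 0.0002]
```

```bash
python3 -m jog '[{"angular":[0,0,0],"translation":[0.001,0.0004,0.0002],"gripper":0.5},{"angular":[0,0,0],"translation":[0.001,0,0],"gripper":0.5},{"angular":[0,0,0],"translation":[0,0,0],"gripper":0.5},{"angular":[0,0,0],"translation":[0,0,0],"gripper":0.5}]' 30
```

```text
clock: 7.48
tool_pos: [0.6034, 0.0431, 0.1164]
orientation: [0.45, 0.546, 0.449, -0.545]
ft_force: [-0.7, -0.1, 5.5]
grip_width: 0.635
```

```bash
python3 -m jog '[{"angular":[0,0,0],"translation":[0,0,0],"gripper":0.15},{"angular":[0,0,0],"translation":[0,0,0],"gripper":0.15},{"angular":[0,0,0],"translation":[0,0,0],"gripper":0.15},{"angular":[0,0,0],"translation":[0,0,0],"gripper":0.15},{"angular":[0,0,0],"translation":[-0.02,0,0],"gripper":0.0},{"angular":[0,0,0],"translation":[-0.04,0,0],"gripper":0},{"angular":[0,0,0],"translation":[-0.04,0,0],"gripper":0}]' 30;python3 plan.py .4339 .2862 .12 -25.2
```

```text
clock: 8.07
tool_pos: [0.6022, 0.0431, 0.2154]
orientation: [-0.449, -0.545, -0.45, 0.546]
ft_force: [-0.1, 0.8, 0.4]
grip_width: 0.992
t 8.07 tcp [0.6022 0.0431 0.2154] j [0.01 0.42 1.34 0.   1.39 0.2 ] F [-0.1  0.8  0.4] w 0.992
R cols x,y,z: [[-0.003, -0.0, -1.0], [0.982, -0.191, -0.003], [-0.191, -0.982, 0.001]] jaw yaw deg -11.01
turn [0.2477 0.0009 0.0028] (alt x -2.894 )  shift in current axes [ 0.0959 -0.2113 -0.2065]  after turn [ 0.0954 -0.2557 -0.1483]
```

```bash
python3 -m jog '[{"angular":[0.1238,0,0],"translation":[0,0,0],"gripper":0},{"angular":[0.1238,0,0],"translation":[0,0,0],"gripper":0},{"angular":[0,0,0],"translation":[0.004,-0.032,-0.0185],"gripper":0},{"angular":[0,0,0],"translation":[0.008,-0.032,-0.0185],"gripper":0},{"angular":[0,0,0],"translation":[0.012,-0.032,-0.0185],"gripper":0},{"angular":[0,0,0],"translation":[0.012,-0.032,-0.0185],"gripper":0},{"angular":[0,0,0],"translation":[0.012,-0.032,-0.0185],"gripper":0},{"angular":[0,0,0],"translation":[0.015,-0.032,-0.0185],"gripper":0},{"angular":[0,0,0],"translation":[0.015,-0.032,-0.0185],"gripper":0},{"angular":[0,0,0],"translation":[0.015,-0.032,-0.0185],"gripper":0},{"angular":[0,0,0],"translation":[0,0,0],"gripper":0},{"angular":[0,0,0],"translation":[0,0,0],"gripper":0}]'; python3 - <<'E'
from rig import bot
import cv2
for n in ("side","top"):
    im=bot.read_camera(n); cv2.imwrite(f"pics/{n}2.png",im[:,:,::-1])
E
python3 plan.py .4339 .2862 .012 -25.2
python3 - <<'E'
from fit1 import *
ims=load("2");V=views(ims);a=np.radians(-11)
for n in V:
    S=5;o=dict(top=(250,150),side=(310,150))[n];I=ims[n][o[1]:o[1]+120,o[0]:o[0]+120]
    v=cv2.resize(I,None,fx=S,fy=S,interpolation=cv2.INTER_CUBIC)
    cv2.imwrite(f"pics/{n}2z.png",v[:,:,::-1])
E
```

```text
clock: 9.07
tool_pos: [0.4331, 0.2871, 0.1217]
orientation: [-0.38, -0.596, -0.38, 0.597]
ft_force: [-0.1, -1.2, 0.9]
grip_width: 1.0
t 9.17 tcp [0.4347 0.2858 0.1226] j [ 0.51  0.32  1.7  -0.    1.12  0.95] F [-0.3 -0.2  0.1] w 0.999
R cols x,y,z: [[0.001, 0.0, -1.0], [0.905, -0.426, 0.0], [-0.426, -0.905, -0.0]] jaw yaw deg -25.19
turn [ 0.0001 -0.0004 -0.0005] (alt x -3.141 )  shift in current axes [ 0.1106 -0.001   0.    ]  after turn [ 0.1106 -0.001  -0.    ]
```

View pics/top2z.png

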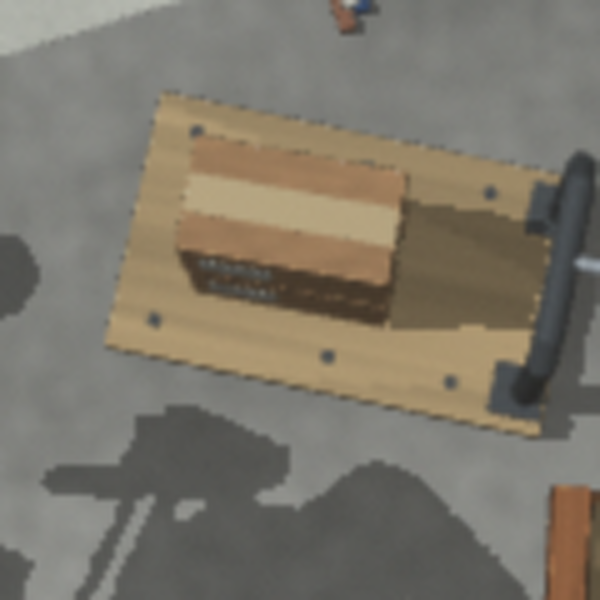

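View pics/side2z.png

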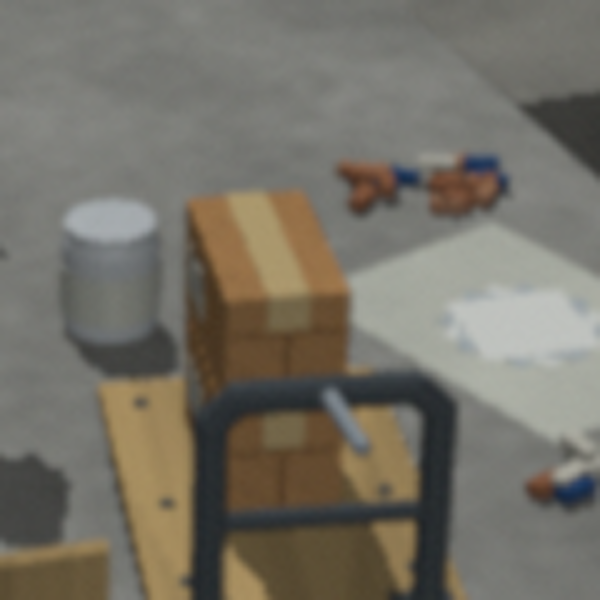

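The tall carton sits flush on the base by eye, in top at about (298,190) and in side at (365,205) full-frame. I'll check the numbers while I grip the mid carton.

```bash
python3 -m jog '[{"angular":[0,0,0],"translation":[0.036,-0.001,0],"gripper":0},{"angular":[0,0,0],"translation":[0.036,0,0],"gripper":0},{"angular":[0,0,0],"translation":[0.032,0,0],"gripper":0},{"angular":[0,0,0],"translation":[0.0066,0,0],"gripper":0},{"angular":[0,0,0],"translation":[0,0,0],"gripper":0.2},{"angular":[0,0,0],"translation":[0,0,0],"gripper":0.5},{"angular":[0,0,0],"translation":[0,0,0],"gripper":0.5},{"angular":[0,0,0],"translation":[0,0,0],"gripper":0.5},{"angular":[0,0,0],"translation":[0,0,0],"gripper":0.5},{"angular":[0,0,0],"translation":[0,0,0],"gripper":0.5},{"angular":[0,0,0],"translation":[0,0,0],"gripper":0.5},{"angular":[0,0,0],"translation":[0,0,0],"gripper":0.5}]' 25; python3 plan.py .6033 .043 .23 -11
python3 - <<'E'
from prof import *
ims=load("2")
for n in("top","side"):
  for nm,p,z in (("tall",(.6034,.0431,-11),.094),("base",(.6033,.043,-11),.03)):
    C=box((p[0],p[1],np.radians(p[2])),(.06,.11,.064),z)
    names={(4,5):"-y end",(5,6):"+x side",(6,7):"+y end",(7,4):"-x side",(0,4):"v -x-y",(1,5):"v +x-y",(3,7):"v -x+y",(0,3):"bot -x",(2,6):"v++"}
    vis=visedges(n,C)
    print(n,nm,{v:edgeoff(n,ims[n],C,[k],2.5)[k] for k,v in names.items() if k in vis})
  q=fit2(ims,(.6034,.0431,np.radians(-11)),(.06,.11,.064),.094,(n,),((1,.002,.02),(.7,.001,.02)));print(n,np.round(q[0]*[1000,1000,57.3],1),q[1])
E
```

```text
clock: 10.17
tool_pos: [0.4338, 0.2867, 0.0128]
orientation: [0.379, 0.598, 0.379, -0.596]
ft_force: [-2.2, -0.9, 7.9]
grip_width: 0.637
t 10.17 tcp [0.4338 0.2867 0.0128] j [0.51 0.48 1.77 0.   0.89 0.95] F [-2.2 -0.9  7.9] w 0.637
R cols x,y,z: [[0.001, 0.001, -1.0], [0.905, -0.426, 0.001], [-0.426, -0.905, -0.001]] jaw yaw deg -25.2
turn [-0.2479 -0.0012 -0.001 ] (alt x 2.894 )  shift in current axes [-0.2172  0.2573  0.1481]  after turn [-0.2172  0.2129  0.2069]
top tall {'-y end': ([-0.7, -0.79, -0.71], 4.9), '+x side': ([0.62, 0.32, 0.43], 1.4), '+y end': ([0.45, 0.01, 0.01], 0.4), 'v -x-y': ([0.56, 0.86, 0.71], 2.0), 'v +x-y': ([-1.17, -0.75, -1.15], 2.0), 'v -x+y': ([0.01, 0.09, 0.09], 4.8), 'bot -x': ([2.03, 0.89, 1.99], 1.1)}
top base {'-y end': ([-1.14, -1.09, -1.11], 4.7), '+x side': ([-1.87, -1.87, -1.87], 2.9), '+y end': ([1.96, 1.55, 1.4], 0.5), 'v -x-y': ([-0.51, 0.14, -0.09], 2.7), 'v +x-y': ([-1.41, -1.3, -1.25], 6.2), 'v -x+y': ([-0.32, -0.32, -0.32], 5.6), 'bot -x': ([-0.09, -0.09, -0.09], 6.1)}
top [602.7  45.6 -11.1] 13.966349685910238
side tall {'-y end': ([-0.12, -0.3, -0.21], 2.8), '+x side': ([-0.1, -0.1, -0.1], 2.1), '+y end': ([0.07, -0.48, -0.12], 1.8), 'v -x-y': ([-0.18, 0.02, -0.18], 0.9), 'v +x-y': ([0.41, 0.02, 0.37], 2.9), 'v -x+y': ([-0.5, -0.35, -0.34], 3.1), 'bot -x': ([1.72, 1.31, 1.59], 2.1)}
side base {'-y end': ([0.28, -0.25, 0.29], 2.4), '+x side': ([0.09, 0.87, 0.11], 0.9), '+y end': ([0.98, 0.82, 0.89], 1.9), 'v -x-y': ([-0.79, -1.79, -1.3], 2.3), 'v +x-y': ([1.51, -0.21, 0.37], 1.9), 'v -x+y': ([-0.93, -0.39, -0.56], 2.9), 'bot -x': ([1.92, -0.19, 0.5], 2.5)}
side [602.4  41.4 -10.8] 18.15377833125658
```

```bash
python3 -m jog '[{"angular":[0,0,0],"translation":[-0.03,0,0],"gripper":0.5},{"angular":[-0.124,0,0],"translation":[-0.04,0,0],"gripper":0.5},{"angular":[-0.124,0,0],"translation":[-0.04,0,0],"gripper":0.5},{"angular":[0,0,0],"translation":[-0.04,0,0],"gripper":0.5},{"angular":[0,0,0],"translation":[-0.04,0,0],"gripper":0.5},{"angular":[0,0,0],"translation":[-0.02,0.02,0.02],"gripper":0.5},{"angular":[0,0,0],"translation":[0,0.028,0.027],"gripper":0.5},{"angular":[0,0,0],"translation":[0,0.028,0.027],"gripper":0.5},{"angular":[0,0,0],"translation":[0,0.028,0.027],"gripper":0.5},{"angular":[0,0,0],"translation":[0,0.028,0.027],"gripper":0.5},{"angular":[0,0,0],"translation":[0,0.028,0.027],"gripper":0.5},{"angular":[0,0,0],"translation":[0,0.028,0.027],"gripper":0.5}]' 25; python3 -m jog '[{"angular":[0,0,0],"translation":[0,0.0249,0.0249],"gripper":0.5},{"angular":[0,0,0],"translation":[0,0,0],"gripper":0.5},{"angular":[0,0,0],"translation":[0,0,0],"gripper":0.5},{"angular":[0,0,0],"translation":[0,0,0],"gripper":0.5}]';python3 plan.py .6033 .0435 .1708 -11
```

```text
clock: 11.17
tool_pos: [0.5837, 0.0702, 0.2217]
orientation: [-0.45, -0.545, -0.45, 0.546]
ft_force: [0.7, 0.2, -1.9]
grip_width: 0.636
clock: 11.5
tool_pos: [0.6025, 0.043, 0.2214]
orientation: [-0.45, -0.545, -0.45, 0.546]
ft_force: [-1.7, -0.1, -2.7]
grip_width: 0.638
t 11.5 tcp [0.6025 0.043  0.2214] j [0.01 0.41 1.33 0.   1.4  0.2 ] F [-1.7 -0.1 -2.7] w 0.638
R cols x,y,z: [[-0.001, 0.0, -1.0], [0.982, -0.191, -0.001], [-0.191, -0.982, -0.0]] jaw yaw deg -11.0
turn [ 0.0001 -0.      0.0008] (alt x -3.142 )  shift in current axes [ 0.0506  0.0007 -0.0006]  after turn [ 0.0506  0.0007 -0.0007]
```

```bash
python3 -m jog '[{"angular":[0,0,0],"translation":[0.03,0.0008,-0.0006],"gripper":0.5},{"angular":[0,0,0],"translation":[0.015,0,0],"gripper":0.5},{"angular":[0,0,0],"translation":[0.003,0,0],"gripper":0.5},{"angular":[0,0,0],"translation":[0,0,0],"gripper":0.5},{"angular":[0,0,0],"translation":[0,0,0],"gripper":0.5},{"angular":[0,0,0],"translation":[0,0,0],"gripper":0.5}]' 25;python3 plan.py .6033 .0435 .1708 -11
```

```text
clock: 12.0
tool_pos: [0.6042, 0.0436, 0.1752]
orientation: [0.451, 0.546, 0.45, -0.545]
ft_force: [1.0, 0.3, -3.3]
grip_width: 0.638
t 12.0 tcp [0.6042 0.0436 0.1752] j [0.01 0.45 1.39 0.   1.3  0.2 ] F [ 1.   0.3 -3.3] w 0.638
R cols x,y,z: [[0.002, 0.0, -1.0], [0.982, -0.19, 0.002], [-0.19, -0.982, -0.0]] jaw yaw deg -10.95
turn [ 0.0009 -0.0005 -0.0021] (alt x -3.141 )  shift in current axes [ 0.0044 -0.0009  0.0003]  after turn [ 0.0044 -0.0009  0.0003]
```

```bash
python3 -m jog '[{"angular":[0,0,0],"translation":[0.002,-0.0008,0.0002],"gripper":0.5},{"angular":[0,0,0],"translation":[0.0015,0,0],"gripper":0.5},{"angular":[0,0,0],"translation":[0,0,0],"gripper":0.5},{"angular":[0,0,0],"translation":[0,0,0],"gripper":0.5}]' 25;python3 plan.py .6033 .0435 .1708 -11
```

```text
clock: 12.33
tool_pos: [0.6031, 0.0432, 0.1708]
orientation: [0.45, 0.546, 0.45, -0.545]
ft_force: [-1.0, 1.0, 2.0]
grip_width: 0.635
t 12.33 tcp [0.6031 0.0432 0.1708] j [0.01 0.45 1.4  0.   1.29 0.2 ] F [-1.  1.  2.] w 0.635
R cols x,y,z: [[0.001, 0.0, -1.0], [0.982, -0.191, 0.001], [-0.191, -0.982, -0.0]] jaw yaw deg -10.98
turn [ 0.0003 -0.0003 -0.0008] (alt x -3.141 )  shift in current axes [-0.      0.0001 -0.0003]  after turn [-0.      0.0001 -0.0003]
```

```bash
python3 -m jog '[{"angular":[0,0,0],"translation":[0,0,0],"gripper":0.15},{"angular":[0,0,0],"translation":[0,0,0],"gripper":0.15},{"angular":[0,0,0],"translation":[0,0,0],"gripper":0.15},{"angular":[0,0,0],"translation":[0,0,0],"gripper":0.15},{"angular":[0,0,0],"translation":[-0.02,0,0],"gripper":0.0},{"angular":[0,0,0],"translation":[-0.04,0,0],"gripper":0},{"angular":[0,0,0],"translation":[-0.04,0,0],"gripper":0},{"angular":[0.124,0,0],"translation":[0,0,0],"gripper":0},{"angular":[0.124,0,0],"translation":[0,0,0],"gripper":0},{"angular":[0.124,0,0],"translation":[0,0,0],"gripper":0},{"angular":[0.124,0,0],"translation":[0,0,0],"gripper":0},{"angular":[0.124,0,0],"translation":[0,0,0],"gripper":0}]' 25;python3 -m jog '[{"angular":[0.124,0,0],"translation":[0,0,0],"gripper":0},{"angular":[0.124,0,0],"translation":[0,0,0],"gripper":0},{"angular":[0.043,0,0],"translation":[0,0,0],"gripper":0},{"angular":[0,0,0],"translation":[0,0,0],"gripper":0}]';python3 plan.py .4166 -.3620 .10 -63.2
```

```text
clock: 13.33
tool_pos: [0.603, 0.0431, 0.2701]
orientation: [0.26, 0.658, 0.26, -0.658]
ft_force: [0.9, -0.3, 0.7]
grip_width: 1.0
clock: 13.67
tool_pos: [0.603, 0.0431, 0.2701]
orientation: [-0.163, -0.688, -0.163, 0.688]
ft_force: [0.1, -0.6, 0.2]
grip_width: 1.0
t 13.67 tcp [0.603  0.0431 0.2701] j [ 0.01  0.39  1.26 -0.    1.5   1.12] F [ 0.1 -0.6  0.2] w 1.0
R cols x,y,z: [[-0.0, -0.0, -1.0], [0.449, -0.893, -0.0], [-0.893, -0.449, 0.0]] jaw yaw deg -63.3
turn [-0.0018  0.0001  0.0001] (alt x 3.14 )  shift in current axes [0.1701 0.2782 0.3485]  after turn [0.1701 0.2776 0.349 ]
```

```bash
python3 -m jog '[{"angular":[0,0,0],"translation":[0,0.0231,0.0291],"gripper":0},{"angular":[0,0,0],"translation":[0,0.0231,0.0291],"gripper":0},{"angular":[0,0,0],"translation":[0,0.0231,0.0291],"gripper":0},{"angular":[0,0,0],"translation":[0,0.0231,0.0291],"gripper":0},{"angular":[0,0,0],"translation":[0.01,0.0231,0.0291],"gripper":0},{"angular":[0,0,0],"translation":[0.01,0.0231,0.0291],"gripper":0},{"angular":[0,0,0],"translation":[0.01,0.0231,0.0291],"gripper":0},{"angular":[0,0,0],"translation":[0.015,0.0231,0.0291],"gripper":0},{"angular":[0,0,0],"translation":[0.015,0.0231,0.0291],"gripper":0},{"angular":[0,0,0],"translation":[0.015,0.0231,0.0291],"gripper":0},{"angular":[0,0,0],"translation":[0.015,0.0231,0.0291],"gripper":0},{"angular":[0,0,0],"translation":[0.015,0.0231,0.0291],"gripper":0}]';python3 -m jog '[{"angular":[0,0,0],"translation":[0.03,0,0],"gripper":0},{"angular":[0,0,0],"translation":[0.02,0,0],"gripper":0},{"angular":[0,0,0],"translation":[0,0,0],"gripper":0},{"angular":[0,0,0],"translation":[0,0,0],"gripper":0},{"angular":[0,0,0],"translation":[0,0,0],"gripper":0}]';
python3 - <<'E'
from rig import bot
import cv2
for n in ("side","top"):
    im=bot.read_camera(n); cv2.imwrite(f"pics/{n}3.png",im[:,:,::-1])
E
python3 plan.py .4166 -.3620 .007 -63.2
python3 - <<'E'
from fit1 import *
ims=load("3")
for n in ims:
    S=5;o=dict(top=(250,150),side=(310,130))[n];I=ims[n][o[1]:o[1]+120,o[0]:o[0]+120]
    v=cv2.resize(I,None,fx=S,fy=S,interpolation=cv2.INTER_CUBIC)
    cv2.imwrite(f"pics/{n}3z.png",v[:,:,::-1])
E
```

```text
clock: 14.67
tool_pos: [0.4153, -0.3633, 0.1646]
orientation: [0.165, 0.688, 0.165, -0.688]
ft_force: [0.2, -0.8, -0.3]
grip_width: 1.0
clock: 15.08
tool_pos: [0.4171, -0.362, 0.1167]
orientation: [0.165, 0.688, 0.164, -0.687]
ft_force: [1.1, -0.6, 0.6]
grip_width: 1.004
t 15.18 tcp [ 0.4172 -0.362   0.1169] j [-0.78  0.39  1.61  0.    1.13  0.32] F [-0.2 -0.3  0.5] w 1.003
R cols x,y,z: [[0.002, -0.002, -1.0], [0.452, -0.892, 0.003], [-0.892, -0.452, -0.001]] jaw yaw deg -63.11
turn [ 0.0016 -0.0008 -0.0025] (alt x -3.14 )  shift in current axes [ 0.1099 -0.0006  0.0006]  after turn [ 0.1099 -0.0003  0.0005]
```

View pics/top3.png

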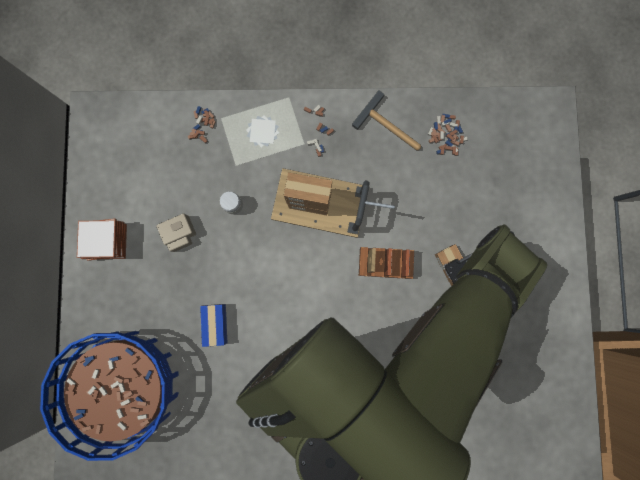

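View pics/top3z.png

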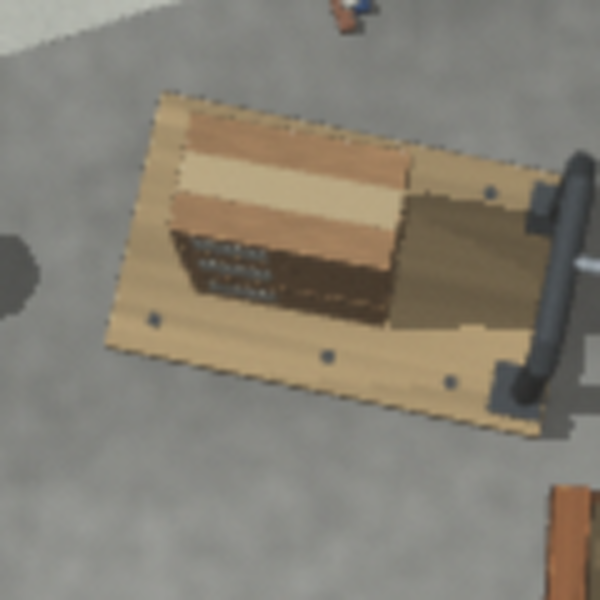

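View pics/side3z.png

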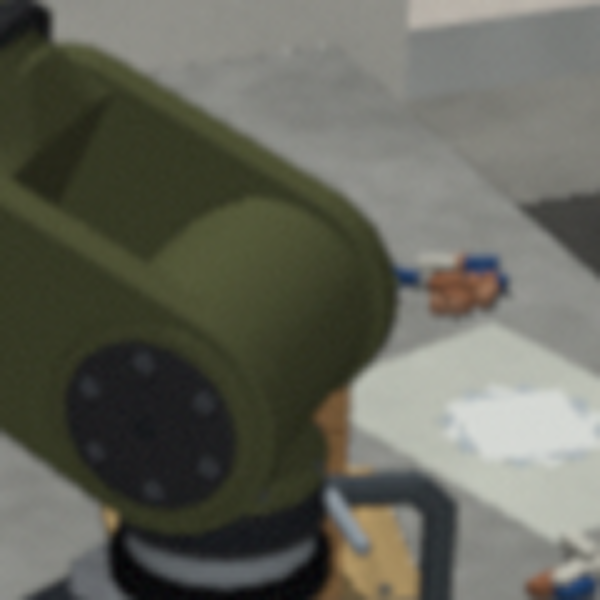

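The top view shows three cartons with continuous edges: the left edge runs straight at zoom (170–195, 230–290) and the right at (395,270)–(385,325). The arm hides the stack in the side view. Next, the flat carton.

```bash
python3 -m jog '[{"angular":[0,0,0],"translation":[0.036,-0.0004,0.0005],"gripper":0},{"angular":[0,0,0],"translation":[0.036,0,0],"gripper":0},{"angular":[0,0,0],"translation":[0.028,0,0],"gripper":0},{"angular":[0,0,0],"translation":[0.0085,0,0],"gripper":0},{"angular":[0,0,0],"translation":[0,0,0],"gripper":0.2},{"angular":[0,0,0],"translation":[0,0,0],"gripper":0.5},{"angular":[0,0,0],"translation":[0,0,0],"gripper":0.5},{"angular":[0,0,0],"translation":[0,0,0],"gripper":0.5},{"angular":[0,0,0],"translation":[0,0,0],"gripper":0.5},{"angular":[0,0,0],"translation":[0,0,0],"gripper":0.5},{"angular":[0,0,0],"translation":[0,0,0],"gripper":0.5},{"angular":[0,0,0],"translation":[0,0,0],"gripper":0.5}]' 20; python3 plan.py .6031 .0432 .25 -11
```

```text
clock: 16.18
tool_pos: [0.4161, -0.362, 0.0077]
orientation: [0.164, 0.688, 0.164, -0.688]
ft_force: [-1.4, 2.2, 8.7]
grip_width: 0.641
t 16.18 tcp [ 0.4161 -0.362   0.0077] j [-0.78  0.55  1.68  0.    0.91  0.32] F [-1.4  2.2  8.7] w 0.641
R cols x,y,z: [[0.001, -0.001, -1.0], [0.451, -0.893, 0.001], [-0.893, -0.451, -0.001]] jaw yaw deg -63.19
turn [-9.109e-01  1.000e-04 -1.400e-03] (alt x 2.231 )  shift in current axes [-0.2424 -0.277  -0.3497]  after turn [-0.2423  0.1062 -0.4334]
```

```bash
python3 -m jog '[{"angular":[0,0,0],"translation":[-0.03,0,0],"gripper":0.5},{"angular":[-0.1139,0,0],"translation":[-0.028,0,0],"gripper":0.5},{"angular":[-0.1139,0,0],"translation":[-0.028,0,0],"gripper":0.5},{"angular":[-0.1139,0,0],"translation":[-0.028,0,0],"gripper":0.5},{"angular":[-0.1139,0,0],"translation":[-0.028,0,0],"gripper":0.5},{"angular":[-0.1139,0,0],"translation":[-0.028,0,0],"gripper":0.5},{"angular":[-0.1139,0,0],"translation":[-0.028,0,0],"gripper":0.5},{"angular":[-0.1139,0,0],"translation":[-0.028,0,0],"gripper":0.5},{"angular":[-0.1139,0,0],"translation":[-0.02,0,0],"gripper":0.5}]' 20;python3 -m jog '[{"angular":[0,0,0],"translation":[0,0.0089,-0.0361],"gripper":0.5},{"angular":[0,0,0],"translation":[0,0.0089,-0.0361],"gripper":0.5},{"angular":[0,0,0],"translation":[0,0.0089,-0.0361],"gripper":0.5},{"angular":[0,0,0],"translation":[0,0.0089,-0.0361],"gripper":0.5},{"angular":[0,0,0],"translation":[0,0.0089,-0.0361],"gripper":0.5},{"angular":[0,0,0],"translation":[0,0.0089,-0.0361],"gripper":0.5},{"angular":[0,0,0],"translation":[0,0.0089,-0.0361],"gripper":0.5},{"angular":[0,0,0],"translation":[0,0.0089,-0.0361],"gripper":0.5},{"angular":[0,0,0],"translation":[0,0.0089,-0.0361],"gripper":0.5},{"angular":[0,0,0],"translation":[0,0.0089,-0.0361],"gripper":0.5},{"angular":[0,0,0],"translation":[0,0.0089,-0.0361],"gripper":0.5},{"angular":[0,0,0],"translation":[0,0.0083,-0.0363],"gripper":0.5}]';python3 -m jog '[{"angular":[0,0,0],"translation":[0,0,0],"gripper":0.5},{"angular":[0,0,0],"translation":[0,0,0],"gripper":0.5},{"angular":[0,0,0],"translation":[0,0,0],"gripper":0.5},{"angular":[0,0,0],"translation":[0,0,0],"gripper":0.5}]';python3 plan.py .6031 .0434 .2117 -11
```

```text
clock: 16.93
tool_pos: [0.4158, -0.3616, 0.2553]
orientation: [0.452, 0.544, 0.451, -0.544]
ft_force: [-0.6, -0.7, -2.4]
grip_width: 0.635
clock: 17.93
tool_pos: [0.6027, 0.0454, 0.2525]
orientation: [-0.45, -0.545, -0.45, 0.546]
ft_force: [0.7, -0.9, -3.5]
grip_width: 0.639
clock: 18.27
tool_pos: [0.6022, 0.0427, 0.2527]
orientation: [-0.45, -0.546, -0.45, 0.546]
ft_force: [-0.1, -0.2, -2.7]
grip_width: 0.639
t 18.27 tcp [0.6022 0.0427 0.2527] j [ 0.01  0.39  1.29 -0.    1.46  0.2 ] F [-0.1 -0.2 -2.7] w 0.639
R cols x,y,z: [[-0.0, -0.0, -1.0], [0.982, -0.191, -0.0], [-0.191, -0.982, 0.0]] jaw yaw deg -11.03
turn [-0.0006  0.0002  0.0002] (alt x 3.141 )  shift in current axes [ 0.041   0.0007 -0.0009]  after turn [ 0.041   0.0007 -0.0009]
```

```bash
python3 -m jog '[{"angular":[0,0,0],"translation":[0.025,0.0007,-0.0009],"gripper":0.5},{"angular":[0,0,0],"translation":[0.01,0,0],"gripper":0.5},{"angular":[0,0,0],"translation":[0.003,0,0],"gripper":0.5},{"angular":[0,0,0],"translation":[0,0,0],"gripper":0.5},{"angular":[0,0,0],"translation":[0,0,0],"gripper":0.5},{"angular":[0,0,0],"translation":[0,0,0],"gripper":0.5}]' 20;python3 plan.py .6031 .0434 .2117 -11
```

```text
clock: 18.77
tool_pos: [0.6037, 0.0442, 0.2157]
orientation: [0.45, 0.546, 0.45, -0.545]
ft_force: [-0.4, -0.9, -3.1]
grip_width: 0.634
t 18.77 tcp [0.6037 0.0442 0.2157] j [0.01 0.42 1.34 0.   1.38 0.2 ] F [-0.4 -0.9 -3.1] w 0.634
R cols x,y,z: [[0.001, 0.0, -1.0], [0.982, -0.191, 0.001], [-0.191, -0.982, -0.0]] jaw yaw deg -10.99
turn [ 0.0002 -0.0003 -0.0014] (alt x -3.141 )  shift in current axes [ 0.004  -0.0004  0.0009]  after turn [ 0.004  -0.0004  0.0009]
```

```bash
python3 -m jog '[{"angular":[0,0,0],"translation":[0.002,-0.0003,0.0007],"gripper":0.5},{"angular":[0,0,0],"translation":[0.0016,0,0],"gripper":0.5},{"angular":[0,0,0],"translation":[0,0,0],"gripper":0.5},{"angular":[0,0,0],"translation":[0,0,0],"gripper":0.5}]' 20;python3 plan.py .6031 .0434 .2117 -11
```

```text
clock: 19.1
tool_pos: [0.6032, 0.0437, 0.2117]
orientation: [0.45, 0.546, 0.45, -0.545]
ft_force: [0.3, -1.3, 1.6]
grip_width: 0.637
t 19.1 tcp [0.6032 0.0437 0.2117] j [ 0.01  0.42  1.35 -0.    1.38  0.2 ] F [ 0.3 -1.3  1.6] w 0.637
R cols x,y,z: [[0.001, -0.0, -1.0], [0.982, -0.19, 0.001], [-0.19, -0.982, -0.0]] jaw yaw deg -10.97
turn [ 0.0005 -0.0001 -0.0013] (alt x -3.141 )  shift in current axes [ 0.     -0.0001  0.0003]  after turn [ 0.     -0.0001  0.0003]
```

```bash
python3 -m jog '[{"angular":[0,0,0],"translation":[0,0,0],"gripper":0.15},{"angular":[0,0,0],"translation":[0,0,0],"gripper":0.15},{"angular":[0,0,0],"translation":[0,0,0],"gripper":0.15},{"angular":[0,0,0],"translation":[0,0,0],"gripper":0.15},{"angular":[0,0,0],"translation":[-0.02,0,0],"gripper":0.15},{"angular":[0,0,0],"translation":[-0.04,0,0],"gripper":0.2},{"angular":[0,0,0],"translation":[-0.03,0,0],"gripper":0.5},{"angular":[0.121,0,0],"translation":[0,0,0],"gripper":0.55},{"angular":[0.121,0,0],"translation":[0,0,0],"gripper":0.55},{"angular":[0.121,0,0],"translation":[0,0,0],"gripper":0.55},{"angular":[0.121,0,0],"translation":[0,0,0],"gripper":0.55},{"angular":[0.121,0,0],"translation":[0,0,0],"gripper":0.55}]' 12;python3 -m jog '[{"angular":[0.121,0,0],"translation":[0,0,0],"gripper":0.55},{"angular":[0.121,0,0],"translation":[0,0,0],"gripper":0.55},{"angular":[0.121,0,0],"translation":[0,0,0],"gripper":0.55},{"angular":[0.121,0,0],"translation":[0,0,0],"gripper":0.55},{"angular":[0.121,0,0],"translation":[0,0,0],"gripper":0.55},{"angular":[0.121,0,0],"translation":[0,0,0],"gripper":0.55},{"angular":[0.121,0,0],"translation":[0,0,0],"gripper":0.55},{"angular":[0,0,0],"translation":[0,0,0],"gripper":0.55}]';python3 plan.py .4325 -.1218 .16 -94.2
python3 - <<'E'
from prof import *
ims=load("0")
for x in(.4325,):
  C=box((x,-.1218,np.radians(-4.2)),(.06,.009,.11),.008)
  nm={(4,5):"top-y",(6,7):"top+y",(0,4):"v-x",(1,5):"v+x",(7,4):"top -x",(5,6):"top +x",(2,6):"v+x+y",(3,7):"v-x+y"}
  for n in("top","side"): print(n,{v:edgeoff(n,ims[n],C,[k],3)[k] for k,v in nm.items() if k in visedges(n,C)})
E
```

```text
clock: 20.1
tool_pos: [0.6029, 0.0437, 0.301]
orientation: [-0.265, -0.656, -0.265, 0.656]
ft_force: [-0.1, -0.8, -0.0]
grip_width: 0.451
clock: 20.77
tool_pos: [0.603, 0.0437, 0.301]
orientation: [0.028, -0.707, 0.028, 0.707]
ft_force: [-0.2, -0.6, 0.6]
grip_width: 0.448
t 20.77 tcp [0.603  0.0437 0.301 ] j [0.01 0.38 1.2  0.   1.56 1.66] F [-0.2 -0.6  0.6] w 0.448
R cols x,y,z: [[-0.0, 0.0, -1.0], [-0.079, -0.997, 0.0], [-0.997, 0.079, 0.0]] jaw yaw deg -94.51
turn [-0.0053  0.0001 -0.    ] (alt x 3.136 )  shift in current axes [0.141  0.1784 0.1569]  after turn [0.141  0.1776 0.1579]
top {'top-y': ([0.17, 0.22, 0.19], 4.8), 'top+y': ([-0.03, 0.16, 0.12], 3.5), 'v-x': ([-1.02, -0.84, -0.88], 3.3), 'top +x': ([0.39, -0.17, 0.29], 2.0), 'v+x+y': ([2.0, 1.39, 1.41], 3.2), 'v-x+y': ([2.54, 0.54, 0.22], 1.1)}
side {'top-y': ([-0.69, -0.71, -0.7], 2.9), 'top+y': ([-2.42, -2.41, -2.41], 2.7), 'v-x': ([-2.4, 0.68, 0.36], 2.8), 'v+x': ([-0.07, 0.32, 0.33], 2.0), 'top +x': ([0.21, -0.36, 0.2], 1.3), 'v-x+y': ([-0.48, -0.2, -0.21], 3.0)}
```

```bash
python3 -m jog '[{"angular":[-0.0053,0,0],"translation":[0,0.0254,0.0226],"gripper":0.55},{"angular":[0,0,0],"translation":[0,0.0254,0.0226],"gripper":0.55},{"angular":[0,0,0],"translation":[0.01,0.0254,0.0226],"gripper":0.55},{"angular":[0,0,0],"translation":[0.02,0.0254,0.0226],"gripper":0.55},{"angular":[0,0,0],"translation":[0.02,0.0254,0.0226],"gripper":0.55},{"angular":[0,0,0],"translation":[0.02,0.0254,0.0226],"gripper":0.55},{"angular":[0,0,0],"translation":[0.02,0.0254,0.0226],"gripper":0.55},{"angular":[0,0,0],"translation":[0.03,0,0],"gripper":0.55},{"angular":[0,0,0],"translation":[0.02,0,0],"gripper":0.55},{"angular":[0,0,0],"translation":[0,0,0],"gripper":0.55},{"angular":[0,0,0],"translation":[0,0,0],"gripper":0.55},{"angular":[0,0,0],"translation":[0,0,0],"gripper":0.55}]' 12;
python3 - <<'E'
from rig import bot
import cv2
for n in ("side","top"):
    im=bot.read_camera(n); cv2.imwrite(f"pics/{n}4.png",im[:,:,::-1])
im=cv2.imread("pics/side4.png");cv2.imwrite("pics/side4z.png",cv2.resize(im[140:340,260:460],None,fx=3,fy=3,interpolation=cv2.INTER_CUBIC))
im=cv2.imread("pics/top4.png");cv2.imwrite("pics/top4z.png",cv2.resize(im[150:300,250:450],None,fx=4,fy=4,interpolation=cv2.INTER_CUBIC))
E
python3 plan.py .4325 -.1218 .094 -94.2
```

```text
clock: 21.77
tool_pos: [0.4338, -0.1229, 0.1624]
orientation: [-0.023, 0.707, -0.023, -0.706]
ft_force: [0.9, 0.7, 0.7]
grip_width: 0.448
t 21.87 tcp [ 0.4338 -0.1229  0.1624] j [-0.36  0.12  1.84  0.    1.18  1.28] F [-0.6 -0.2  0.1] w 0.451
R cols x,y,z: [[0.002, -0.001, -1.0], [-0.066, -0.998, 0.001], [-0.998, 0.066, -0.002]] jaw yaw deg -93.77
turn [ 0.0075 -0.0021 -0.0006] (alt x -3.134 )  shift in current axes [ 0.0684 -0.001   0.0015]  after turn [ 0.0684 -0.001   0.0014]
```

View pics/side4z.png

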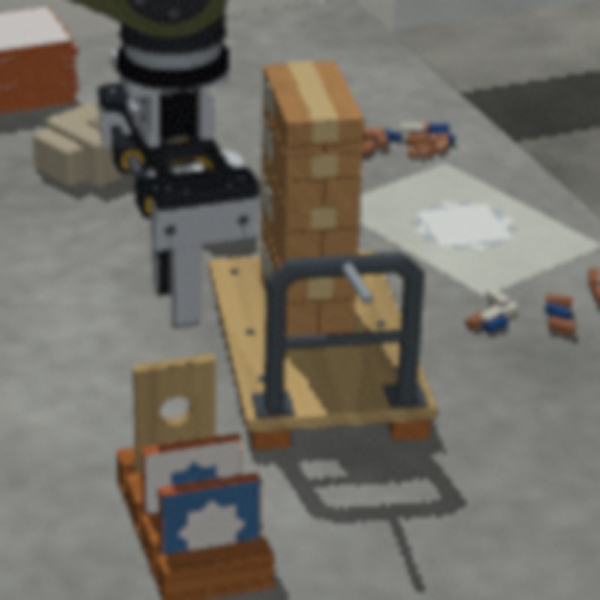

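View pics/top4z.png

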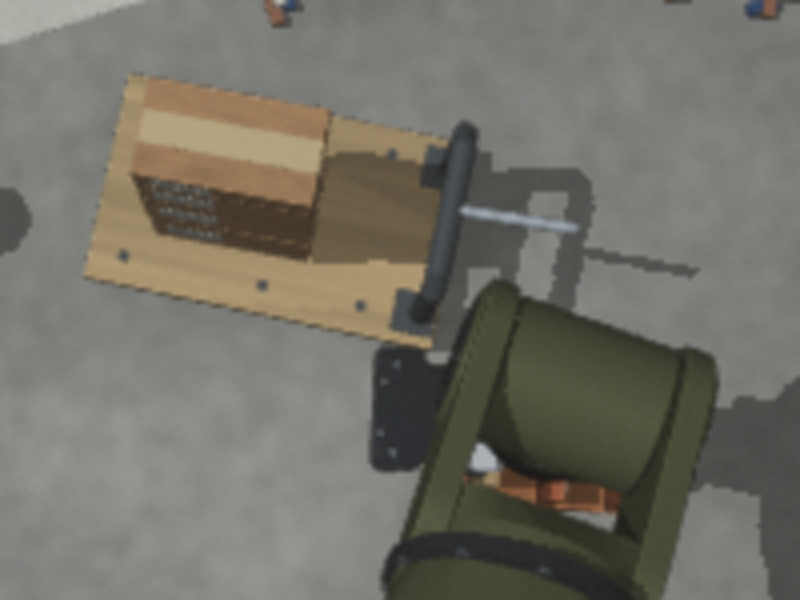

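The stack of four is straight in both views, with the front vertical edges continuous at side zoom x≈290 and 357. Now the board grip.

```bash
python3 -m jog '[{"angular":[0.0075,0,0],"translation":[0.03,-0.001,0.0014],"gripper":0.55},{"angular":[0,0,0],"translation":[0.026,0,0],"gripper":0.55},{"angular":[0,0,0],"translation":[0.0124,0,0],"gripper":0.55},{"angular":[0,0,0],"translation":[0,0,0],"gripper":0.55},{"angular":[0,0,0],"translation":[0,0,0],"gripper":0.55},{"angular":[0,0,0],"translation":[0,0,0],"gripper":0.55}]' 12;python3 plan.py .4325 -.1218 .094 -94.2
```

```text
clock: 22.37
tool_pos: [0.4326, -0.122, 0.0941]
orientation: [-0.026, 0.707, -0.027, -0.706]
ft_force: [0.2, -0.7, -0.1]
grip_width: 0.451
t 22.37 tcp [ 0.4326 -0.122   0.0941] j [-0.36  0.21  1.92  0.    1.01  1.29] F [ 0.2 -0.7 -0.1] w 0.451
R cols x,y,z: [[0.002, -0.001, -1.0], [-0.074, -0.997, 0.001], [-0.997, 0.074, -0.002]] jaw yaw deg -94.26
turn [-0.001  -0.0021 -0.0006] (alt x 3.141 )  shift in current axes [ 0.0001 -0.0002  0.0001]  after turn [ 0.0001 -0.0002  0.0001]
```

```bash
python3 -m jog '[{"angular":[0,0,0],"translation":[0,0,0],"gripper":1},{"angular":[0,0,0],"translation":[0,0,0],"gripper":1},{"angular":[0,0,0],"translation":[0,0,0],"gripper":1},{"angular":[0,0,0],"translation":[0,0,0],"gripper":1},{"angular":[0,0,0],"translation":[0,0,0],"gripper":1},{"angular":[0,0,0],"translation":[0,0,0],"gripper":1},{"angular":[0,0,0],"translation":[0,0,0],"gripper":1},{"angular":[0,0,0],"translation":[0,0,0],"gripper":1}]' 12;python3 plan.py .4325 -.1218 .25 -102.9
```

```text
clock: 23.03
tool_pos: [0.4317, -0.1218, 0.0928]
orientation: [-0.026, 0.707, -0.026, -0.707]
ft_force: [-1.2, 0.3, 3.6]
grip_width: 0.093
t 23.03 tcp [ 0.4317 -0.1218  0.0928] j [-0.36  0.21  1.92  0.    1.01  1.29] F [-1.2  0.3  3.6] w 0.093
R cols x,y,z: [[0.0, -0.0, -1.0], [-0.075, -0.997, 0.0], [-0.997, 0.075, -0.0]] jaw yaw deg -94.29
turn [ 1.503e-01 -1.000e-04  0.000e+00] (alt x -2.991 )  shift in current axes [-1.572e-01 -1.000e-04 -8.000e-04]  after turn [-0.1572 -0.0002 -0.0007]
```

```bash
python3 -m jog '[{"angular":[0,0,0],"translation":[-0.015,0,0],"gripper":1},{"angular":[0,0,0],"translation":[-0.03,0,0],"gripper":1},{"angular":[0,0,0],"translation":[-0.035,0,0],"gripper":1},{"angular":[0.075,0,0],"translation":[-0.035,0,0],"gripper":1},{"angular":[0.0753,0,0],"translation":[-0.032,0,0],"gripper":1},{"angular":[0,0,0],"translation":[0,0,0],"gripper":1},{"angular":[0,0,0],"translation":[0,0,0],"gripper":1}]' 12;python3 plan.py .5518 -.2061 .2 -102.9
```

```text
clock: 23.62
tool_pos: [0.4321, -0.1219, 0.2407]
orientation: [-0.079, 0.704, -0.08, -0.702]
ft_force: [-0.9, 0.4, -1.8]
grip_width: 0.1
t 23.62 tcp [ 0.4321 -0.1219  0.2407] j [-0.36  0.04  1.74 -0.    1.36  1.44] F [-0.9  0.4 -1.8] w 0.1
R cols x,y,z: [[0.003, -0.001, -1.0], [-0.223, -0.975, 0.0], [-0.975, 0.223, -0.003]] jaw yaw deg -102.88
turn [ 0.0004 -0.0027 -0.0004] (alt x -3.141 )  shift in current axes [ 0.0411  0.0553 -0.1353]  after turn [ 0.0407  0.0553 -0.1355]
```

```bash
python3 -m jog '[{"angular":[0,0,0],"translation":[0,0.028,-0.01],"gripper":1},{"angular":[0,0,0],"translation":[0,0.0273,-0.025],"gripper":1},{"angular":[0,0,0],"translation":[0.01,0,-0.033],"gripper":1},{"angular":[0,0,0],"translation":[0.01,0,-0.033],"gripper":1},{"angular":[0,0,0],"translation":[0.01,0,-0.0345],"gripper":1},{"angular":[0,0,0],"translation":[0.0107,0,0],"gripper":1},{"angular":[0,0,0],"translation":[0,0,0],"gripper":1},{"angular":[0,0,0],"translation":[0,0,0],"gripper":1},{"angular":[0,0,0],"translation":[0,0,0],"gripper":1}]' 12;python3 plan.py .5518 -.2061 .196 -102.9
python3 - <<'E'
from rig import bot
import cv2
for n in ("side","top"):
    im=bot.read_camera(n); cv2.imwrite(f"pics/{n}5.png",im[:,:,::-1])
im=cv2.imread("pics/side5.png");cv2.imwrite("pics/side5z.png",cv2.resize(im[180:330,300:450],None,fx=4,fy=4,interpolation=cv2.INTER_CUBIC))
im=cv2.imread("pics/top5.png");cv2.imwrite("pics/top5z.png",cv2.resize(im[150:300,270:470],None,fx=4,fy=4,interpolation=cv2.INTER_CUBIC))
E
```

```text
clock: 24.37
tool_pos: [0.5507, -0.2058, 0.1994]
orientation: [-0.079, 0.703, -0.079, -0.703]
ft_force: [-0.9, 0.3, -0.6]
grip_width: 0.096
t 24.37 tcp [ 0.5507 -0.2058  0.1994] j [-0.42  0.39  1.42 -0.    1.34  1.38] F [-0.9  0.3 -0.6] w 0.096
R cols x,y,z: [[0.0, -0.0, -1.0], [-0.223, -0.975, 0.0], [-0.975, 0.223, -0.0]] jaw yaw deg -102.88
turn [ 0.0003 -0.     -0.0001] (alt x -3.141 )  shift in current axes [ 0.0034  0.0001 -0.0011]  after turn [ 0.0034  0.0001 -0.0011]
```

View pics/side5z.png

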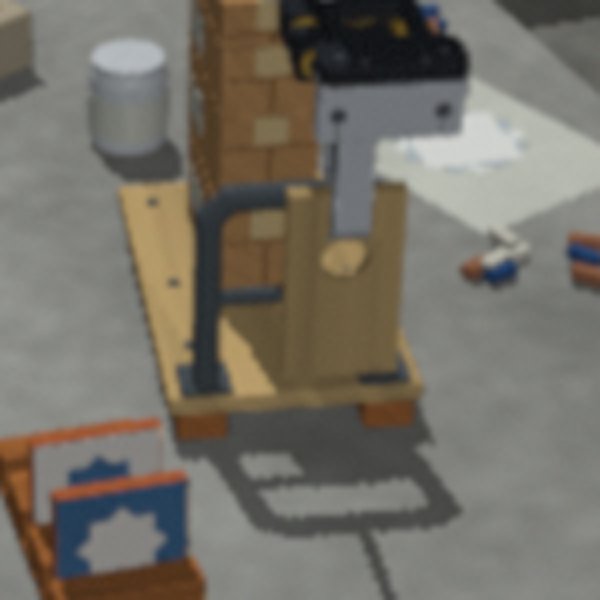

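View pics/top5z.png

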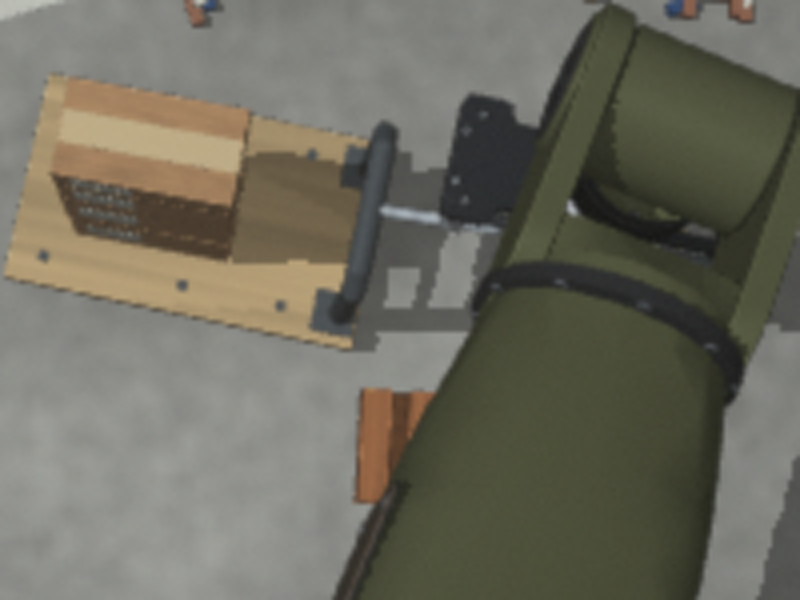

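```bash
python3 - <<'E'
from h import *
o=np.array([-.2233,-.9748,0]);l=np.array([.9748,-.2233,0])
im=cv2.imread("pics/side5.png")[180:330,300:450];v=cv2.resize(im,None,fx=4,fy=4,interpolation=cv2.INTER_CUBIC)
for dl,col in((0,(0,255,0)),(.001,(255,0,0))):
    c=np.array([.5507,-.2058,.1994-.0148])+.0045*o+l*dl
    t=np.linspace(0,2*np.pi,60)
    P=c+.012*(np.cos(t)[:,None]*l+np.sin(t)[:,None]*[0,0,1])
    U=((proj("side",P)-[300,180]+.5)*4-.5).round().astype(int)
    cv2.polylines(v,[U.reshape(-1,1,2)],True,col,1)
# box outline front
c=np.array([.5507,-.2058,.1994-.0148-.07])+.0045*o
P=np.array([c-.03*l,c+.03*l,c+.03*l+[0,0,.11],c-.03*l+[0,0,.11]]);U=((proj("side",P)-[300,180]+.5)*4-.5).round().astype(int)
cv2.polylines(v,[U.reshape(-1,1,2)],True,(0,255,0),1)
M=np.array([.5685,-.133,.164]);P=np.array([M-.038*o-[0,0,.009],M+.038*o+[0,0,.009]]);U=((proj("side",P)-[300,180]+.5)*4-.5).round().astype(int)
cv2.line(v,U[0].tolist(),U[1].tolist(),(0,0,255),1)
cv2.imwrite("pics/side5o.png",v)
E
```

```text
(no output)
```

View pics/side5o.png

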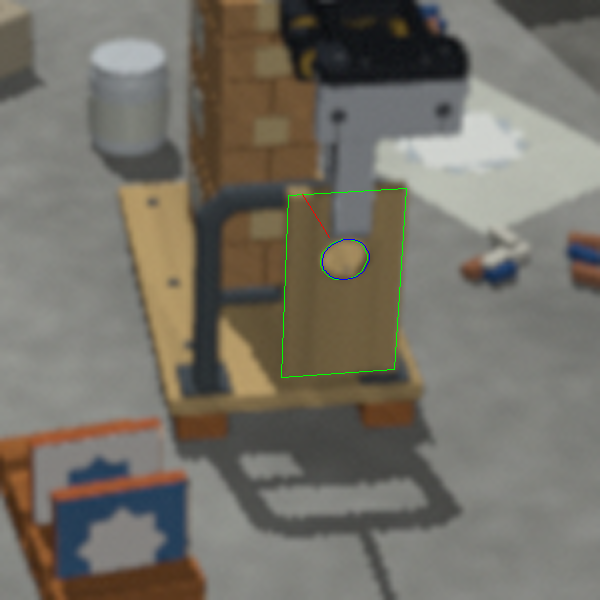

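```bash
python3 -m jog '[{"angular":[0,0,0],"translation":[0.0032,0,-0.0011],"gripper":1},{"angular":[0,0,0],"translation":[0.0034,-0.015,0],"gripper":1},{"angular":[0,0,0],"translation":[0.0034,-0.015,0],"gripper":1},{"angular":[0,0,0],"translation":[0.0034,-0.015,0],"gripper":1},{"angular":[0,0,0],"translation":[0,0,0],"gripper":1},{"angular":[0,0,0],"translation":[0,0,0],"gripper":1}]' 12;python3 plan.py .5685 -.133 .1788 -102.9
python3 - <<'E'
from rig import bot
import cv2
n="side"
im=bot.read_camera(n); cv2.imwrite(f"pics/{n}6.png",im[:,:,::-1])
im=cv2.imread("pics/side6.png");cv2.imwrite("pics/side6z.png",cv2.resize(im[180:300,320:440],None,fx=5,fy=5,interpolation=cv2.INTER_CUBIC))
E
```

```text
clock: 24.97
tool_pos: [0.5625, -0.1621, 0.1859]
orientation: [-0.079, 0.703, -0.079, -0.703]
ft_force: [-0.5, -0.2, -0.5]
grip_width: 0.094
t 24.97 tcp [ 0.5625 -0.1621  0.1859] j [-0.34  0.39  1.44 -0.    1.31  1.45] F [-0.5 -0.2 -0.5] w 0.094
R cols x,y,z: [[0.0, -0.0, -1.0], [-0.222, -0.975, 0.0], [-0.975, 0.222, -0.0]] jaw yaw deg -102.84
turn [ 0.0011 -0.0004 -0.0002] (alt x -3.141 )  shift in current axes [ 0.0071 -0.0297  0.0006]  after turn [ 0.0071 -0.0297  0.0006]
```

View pics/side6z.png

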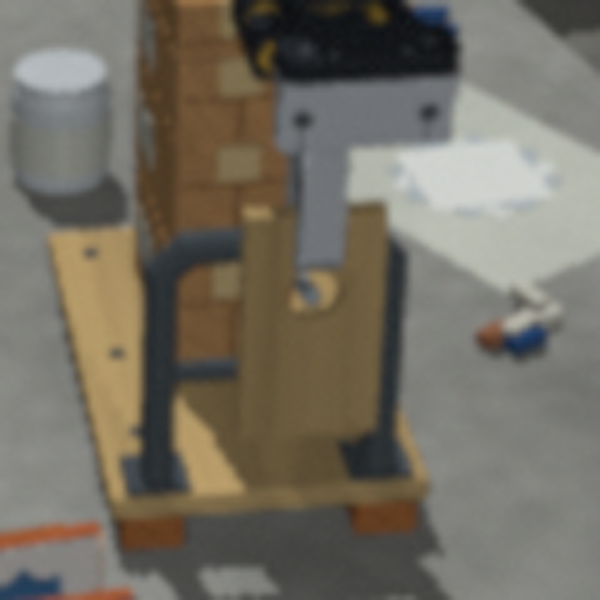

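The side picture shows the grey peg tip inside the hole at zoom (308,290), which is about (381,238) full-frame. I carry on with the insertion.

```bash
python3 -m jog '[{"angular":[0,0,0],"translation":[0.0034,-0.015,0.0006],"gripper":1},{"angular":[0,0,0],"translation":[0.0035,-0.015,0],"gripper":1},{"angular":[0,0,0],"translation":[0,-0.002,0],"gripper":1},{"angular":[0,0,0],"translation":[0,0,0],"gripper":1},{"angular":[0,0,0],"translation":[0.003,0,0],"gripper":1},{"angular":[0,0,0],"translation":[0.002,0,0],"gripper":1},{"angular":[0,0,0],"translation":[0,0,0],"gripper":1},{"angular":[0,0,0],"translation":[0,0,0],"gripper":1}]' 12;python3 plan.py .5685 -.133 .1708 -102.9
python3 - <<'E'
from rig import bot
import cv2
n="side"
im=bot.read_camera(n); cv2.imwrite(f"pics/{n}7.png",im[:,:,::-1])
im=cv2.imread("pics/side7.png");cv2.imwrite("pics/side7z.png",cv2.resize(im[180:300,320:440],None,fx=5,fy=5,interpolation=cv2.INTER_CUBIC))
E
```

```text
clock: 25.68
tool_pos: [0.569, -0.1315, 0.1735]
orientation: [0.08, -0.703, 0.08, 0.703]
ft_force: [-0.6, 0.4, -0.5]
grip_width: 0.089
t 25.68 tcp [ 0.569  -0.1315  0.1735] j [-0.29  0.4   1.46 -0.    1.28  1.51] F [-0.6  0.4 -0.5] w 0.089
R cols x,y,z: [[-0.0, 0.0, -1.0], [-0.224, -0.975, 0.0], [-0.975, 0.224, 0.0]] jaw yaw deg -102.94
turn [-0.0007  0.0002 -0.    ] (alt x 3.141 )  shift in current axes [0.0027 0.0015 0.0001]  after turn [0.0027 0.0015 0.0001]
```

View pics/side7z.png

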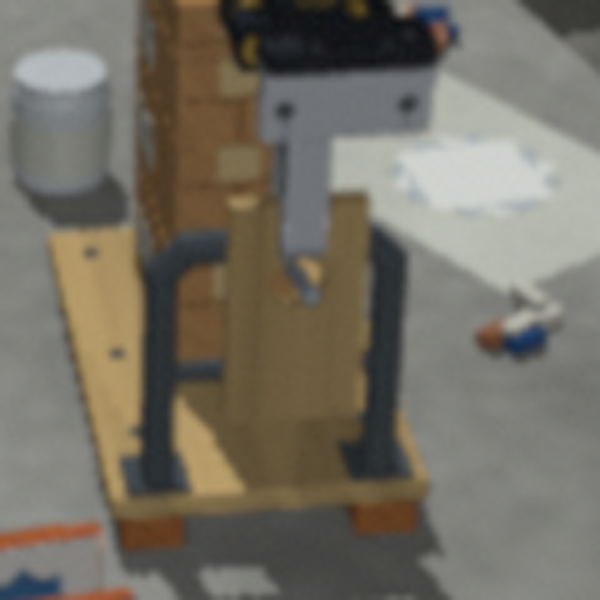

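The peg passes through the hole and sticks out at zoom (312,296). The outer fingertip would come close to the rising peg on release, so I tilt the tool by 13° to stand square to it.

```bash
python3 -m jog '[{"angular":[0,0,0.0567],"translation":[0,-0.0008,0],"gripper":1},{"angular":[0,0,0.0567],"translation":[0,-0.0008,0],"gripper":1},{"angular":[0,0,0.0567],"translation":[0,-0.0008,0],"gripper":1},{"angular":[0,0,0.0567],"translation":[0,-0.0008,0],"gripper":1},{"angular":[0,0,0],"translation":[0,0,0],"gripper":1},{"angular":[0,0,0],"translation":[0,0,0],"gripper":1},{"angular":[0,0,0],"translation":[0,0,0],"gripper":1}]' 12;python3 plan.py
python3 - <<'E'
from rig import bot
import numpy as np
o=bot.get_obs()
from scipy.spatial.transform import Rotation as Ro
q=o["orientation"];R=Ro.from_quat([q[1],q[2],q[3],q[0]]).as_matrix()
h=o["tool_pos"]+R[:,0]*.0148; M=np.array([.5685,-.133,.164]);d=np.array([-.2233*.974,-.9748*.974,.225])
r=h-M; al=r@d; print("hole",h,"along peg",al,"off axis",r-al*d)
E
```

```text
clock: 26.32
tool_pos: [0.5698, -0.1281, 0.1734]
orientation: [0.0, -0.689, 0.158, 0.707]
ft_force: [0.3, -0.6, -0.2]
grip_width: 0.098
t 26.32 tcp [ 0.5698 -0.1281  0.1734] j [-0.18  0.42  1.46 -0.23  1.29  1.68] F [ 0.3 -0.6 -0.2] w 0.098
R cols x,y,z: [[-0.05, -0.217, -0.975], [-0.218, -0.95, 0.223], [-0.975, 0.223, -0.0]] jaw yaw deg -102.91
hole [ 0.56908135 -0.13131795  0.15901964] along peg -0.0028440504679118684 off axis [-3.72182669e-05 -1.01824864e-03 -4.34044442e-03]
```

Off axis by 4.4 mm so far; I lower it in small steps until it makes contact at about 8 mm.

```bash
python3 -m jog '[{"angular":[0,0,0],"translation":[0.0015,0,0],"gripper":1},{"angular":[0,0,0],"translation":[0.001,0,0],"gripper":1},{"angular":[0,0,0],"translation":[0,0,0],"gripper":1},{"angular":[0,0,0],"translation":[0,0,0],"gripper":1}]' 12;python3 -m jog '[{"angular":[0,0,0],"translation":[0.001,0,0],"gripper":1},{"angular":[0,0,0],"translation":[0,0,0],"gripper":1},{"angular":[0,0,0],"translation":[0,0,0],"gripper":1}]' 12
```

```text
clock: 26.65
tool_pos: [0.5696, -0.1288, 0.1709]
orientation: [-0.0, -0.689, 0.158, 0.707]
ft_force: [0.6, -0.2, -1.0]
grip_width: 0.091
clock: 26.9
tool_pos: [0.5697, -0.1288, 0.1703]
orientation: [-0.001, -0.689, 0.159, 0.707]
ft_force: [0.4, -0.4, 1.8]
grip_width: 0.096
```

```bash
python3 -m jog '[{"angular":[0,0,0],"translation":[0,0,0],"gripper":0.83},{"angular":[0,0,0],"translation":[0,0,0],"gripper":0.83},{"angular":[0,0,0],"translation":[0,0,0],"gripper":0.83}]' 12;python3 -m jog '[{"angular":[0,0,0],"translation":[-0.01,0,0],"gripper":0.83},{"angular":[0,0,0],"translation":[-0.02,0,0],"gripper":0.8},{"angular":[0,0,0],"translation":[-0.03,0,0],"gripper":0.8},{"angular":[0,0,0],"translation":[-0.035,0,0],"gripper":0.8},{"angular":[0,0,0],"translation":[0,0,0],"gripper":0.8}]'
python3 - <<'E'
from rig import bot
import cv2
n="side"
im=bot.read_camera(n); cv2.imwrite(f"pics/{n}8.png",im[:,:,::-1])
im=cv2.imread("pics/side8.png");cv2.imwrite("pics/side8z.png",cv2.resize(im[160:310,310:460],None,fx=4,fy=4,interpolation=cv2.INTER_CUBIC))
E
```

```text
clock: 27.15
tool_pos: [0.5696, -0.1286, 0.1699]
orientation: [-0.001, -0.689, 0.158, 0.707]
ft_force: [-0.2, -0.1, -0.2]
grip_width: 0.169
clock: 27.57
tool_pos: [0.5762, -0.1069, 0.27]
orientation: [-0.001, -0.693, 0.159, 0.704]
ft_force: [-0.1, 0.6, 0.6]
grip_width: 0.199
```

View pics/side8z.png

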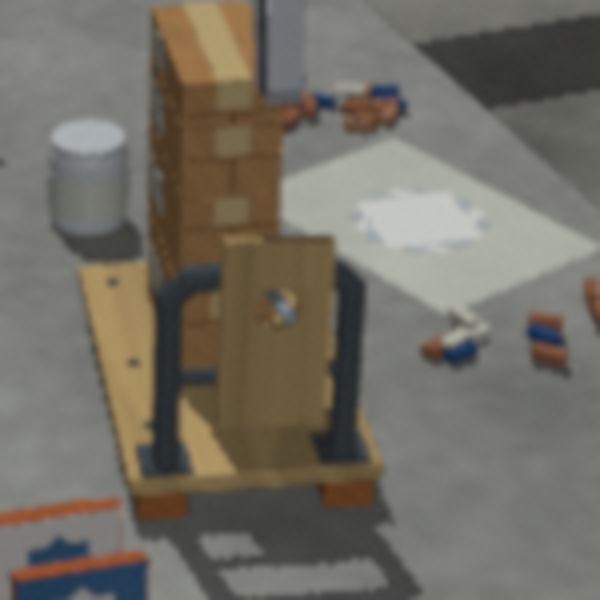

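The board hangs on the peg, with the hole at zoom (280,306). I move the arm clear and check.

```bash
python3 -m jog '[{"angular":[0,0,-0.1135],"translation":[-0.02,0.02,0],"gripper":0.8},{"angular":[0,0,-0.1135],"translation":[-0.02,0.02,0],"gripper":0.8},{"angular":[0,0,0],"translation":[0,0.03,0.02],"gripper":0.8},{"angular":[0,0,0],"translation":[0,0.03,0.02],"gripper":0.8},{"angular":[0,0,0],"translation":[0,0.03,0.02],"gripper":0.8},{"angular":[0,0,0],"translation":[0,0.03,0.02],"gripper":0.8},{"angular":[0,0,0],"translation":[0,0.03,0.02],"gripper":0.8},{"angular":[0,0,0],"translation":[0,0.03,0.02],"gripper":0.8},{"angular":[0,0,0],"translation":[0,0.03,0.02],"gripper":0.8},{"angular":[0,0,0],"translation":[0,0,0],"gripper":0.8},{"angular":[0,0,0],"translation":[0,0,0],"gripper":0.8},{"angular":[0,0,0],"translation":[0,0,0],"gripper":0.8}]'
python3 - <<'E'
from rig import bot
import cv2
for n in ("side","top"):
    im=bot.read_camera(n); cv2.imwrite(f"pics/{n}9.png",im[:,:,::-1])
im=cv2.imread("pics/side9.png");cv2.imwrite("pics/side9z.png",cv2.resize(im[150:300,310:460],None,fx=4,fy=4,interpolation=cv2.INTER_CUBIC))
E
```

```text
clock: 28.62
tool_pos: [0.384, -0.3128, 0.3083]
orientation: [0.08, -0.703, 0.079, 0.703]
ft_force: [-0.7, 0.6, -0.2]
grip_width: 0.197
```

View pics/side9z.png

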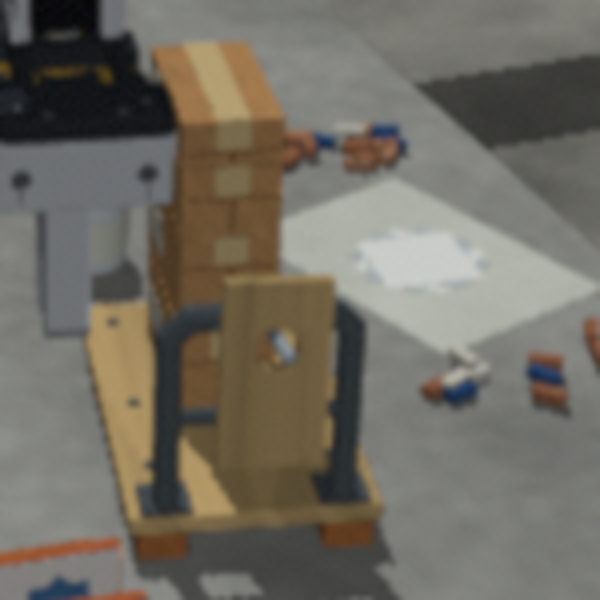

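View pics/top9.png

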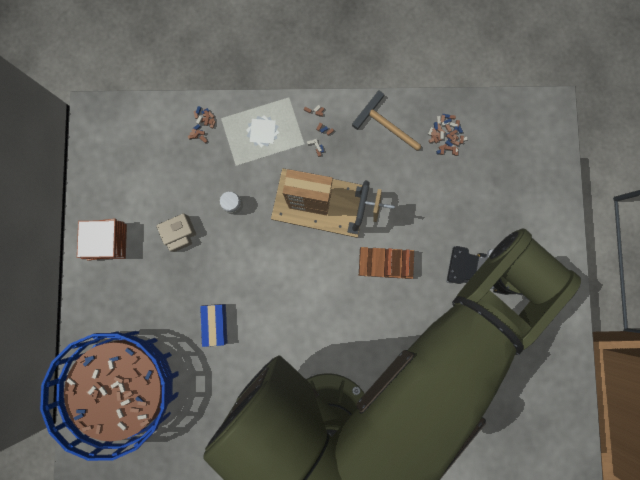

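```bash
python3 - <<'E'
from prof import *
nm={(4,5):"-y",(5,6):"+x",(6,7):"+y",(7,4):"-x"}
for tag,p,s,z in (("0",(.6033,.043,-11),.064,.03),("2",(.6033,.0432,-11),.064,.094),("4",(.6033,.0435,-11),.03,.204)):
  ims=load(tag)
  C=box((p[0],p[1],np.radians(p[2])),(.06,.11,s),z)
  for n in("top","side"): print(tag,n,{nm[k]:v for k,v in edgeoff(n,ims[n],C,list(nm),2).items()})
# front vertical edge lines in side4: whole column
ims=load("4");n="side"
for z,s in((.03,.064),(.094,.064),(.158,.046),(.204,.03)):
  C=box((.6033,.0433,np.radians(-11)),(.06,.11,s),z)
  print(z,{k:edgeoff(n,ims[n],C,[k],2.5)[k] for k in((0,4),(1,5),(3,7))}, "top", {k:edgeoff("top",ims["top"],C,[k],2.5)[k] for k in((0,4),(1,5),(3,7))})
E
```

```text
0 top {'-y': ([-0.39, -0.3, -0.31], 4.4), '+x': ([0.17, 0.31, 0.28], 0.9), '+y': ([-0.41, -0.3, -0.34], 0.6), '-x': ([-0.2, 0.01, -0.1], 4.9)}
0 side {'-y': ([0.16, -0.28, -0.28], 2.5), '+x': ([-0.18, -0.0, -0.1], 1.3), '+y': ([-0.4, -0.42, -0.41], 1.9), '-x': ([-0.41, -0.2, -0.31], 2.8)}
2 top {'-y': ([-0.69, -0.71, -0.7], 4.9), '+x': ([0.7, 0.33, 0.51], 1.4), '+y': ([0.13, -0.05, -0.0], 0.4), '-x': ([-0.2, -0.18, -0.19], 5.2)}
2 side {'-y': ([-0.12, -0.3, -0.21], 2.8), '+x': ([-0.1, -0.0, -0.01], 2.1), '+y': ([0.07, -0.48, -0.12], 1.8), '-x': ([-0.4, -0.2, -0.3], 3.4)}
4 top {'-y': ([-0.38, -0.55, -0.42], 4.3), '+x': ([-0.48, -0.29, -0.39], 2.2), '+y': ([-0.89, 0.3, 0.31], 0.3), '-x': ([-0.11, 0.02, -0.0], 4.7)}
4 side {'-y': ([0.4, 0.59, 0.5], 3.0), '+x': ([-0.3, -0.11, -0.2], 2.3), '+y': ([-0.87, -0.69, -0.79], 1.9), '-x': ([-0.3, -0.0, -0.2], 2.9)}
0.03 {(0, 4): ([-0.8, -1.31, -1.3], 2.4), (1, 5): ([0.54, -0.21, 0.46], 1.9), (3, 7): ([-0.93, -0.45, -0.77], 3.1)} top {(0, 4): ([-0.33, 0.24, 0.0], 2.6), (1, 5): ([-1.6, -1.51, -1.55], 5.7), (3, 7): ([-0.42, -0.42, -0.42], 5.6)}
0.094 {(0, 4): ([-0.27, -0.08, -0.27], 1.0), (1, 5): ([0.5, 0.12, 0.38], 3.0), (3, 7): ([1.09, -0.91, -0.92], 1.6)} top {(0, 4): ([0.66, 0.94, 0.8], 2.0), (1, 5): ([-1.45, -1.14, -1.3], 4.3), (3, 7): ([-0.09, -0.02, -0.1], 5.2)}
0.158 {(0, 4): ([-0.62, -0.4, -0.61], 1.4), (1, 5): ([-0.11, -0.2, -0.2], 3.2), (3, 7): ([-0.61, -0.72, -0.62], 3.6)} top {(0, 4): ([1.22, 0.68, 0.77], 2.2), (1, 5): ([-1.06, 0.44, 0.4], 2.5), (3, 7): ([-0.21, -0.27, -0.2], 5.5)}
0.204 {(0, 4): ([-0.25, -0.25, -0.25], 1.4), (1, 5): ([0.59, 0.41, 0.53], 1.2), (3, 7): ([-0.96, -1.04, -0.99], 2.7)} top {(0, 4): ([1.08, 1.77, 1.19], 2.3), (1, 5): ([-0.9, -0.58, -0.57], 2.2), (3, 7): ([-0.16, 0.07, 0.08], 4.8)}
```

```bash
python3 -c "
from rig import bot
print(bot.close_job())"
```

```text
the job is handed in; nothing more can be done
None
```

The order is made up and handed in at about 29 s of the 72 s allowed; handing in reported no verdict.

- **Cartons:** The tall, then the mid, then the flat carton are stacked on the base carton, each lowered into contact before release. In the last pictures every carton I could measure matched the base to about 1 mm and 1°. The two cameras disagree by 1–2 mm on the flat carton's lengthwise position (the top camera puts it towards +y, the side camera towards -y), so I did not adjust it.
- **Board:** The board hangs by its hole on the peg, and the last side picture shows the peg through the hole. Near the end I tilted the gripper 13° so the outer finger would clear the rising peg on release.
- **The rest:** By eye in the last pictures, the skid, rack, tiles, tin, stone block and blue look-alike were where they started. I did not measure them. The robot was clear of everything and the wrist-force readings I took stayed under 10 N.

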